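# Complete the reagent row and close its retaining bar

## Robot

A 7-joint arm with a two-finger parallel gripper is mounted at the origin on the work surface. World frame = base frame: x ahead of the robot, y to its left, z up, the work surface at z = 0. Lengths are in m, angles in degrees, forces in N, time in s.
With the tool pointing down it reaches from about 0.35 to 0.9 m from the base axis. Payload 19.9 kg.
Tool frame: the origin (TCP) lies midway between the tips of the shut fingers; the grasp point (between the pads) lies 19 mm behind it (ctrl.grip_point_offset is the distance from the TCP to the grasp point, in m); z points along the fingers, y is the direction in which the jaws open and shut (so a half turn about z gives the same grasp; the last joint's range is limited). The gripper opens to 94 mm and grips with 3 to 60 N. Pads are 16 mm wide; open, the fingers measure 119 mm over their backs; the gripper's body (75 mm by 177 mm) begins 78 mm behind the grasp point.
Start: joints at [65.919, 23.915, -0.59, 92.452, 0.269, 63.638, -3.037], TCP at [0.231, -0.581, 0.205] pointing down, gripper open.
Joint ranges: [-161.28, 161.28], [-22.2, 115.67], [-73.04, 71.86], [3.21, 147.25], [-68.34, 248.33], [10.77, 114.83], [-161.83, 161.83]. Speed limits (degrees/s): [108.29, 108.29, 136.94, 136.94, 172.46, 172.46, 172.46].

## Interface

Orientations are given as [roll, pitch, yaw] about the fixed x, y, z axes, in that order (R = Rz(yaw) Ry(pitch) Rx(roll)).
In Python, from bench import ctrl, eyes gives the robot as it stands.
- The arm moves only by the tool jog_arm, never from a script. Its argument "plan" is a list of rows, each an object with "dr": the turn, a rotation vector about the tool's x, y, z in degrees, a list of three; "travel": the shift along the tool's x, y, z in cm, a list of three; "hand": the opening, from 0 (shut) to 1 (fully open). A call has 1 to 12 rows; each row shifts and turns the commanded pose from where the row before left it, along the tool's axes as they then stand; what a row does not reach is not made up. A row lasts 1/12 s, in which the tool goes at most 41.7 mm and 7.16 degrees, less where a joint would pass 70% of its speed; a pose out of reach is approached as far as the arm can. A call with a gripper value outside its range is refused whole. The fingers move at their own pace and stop on an object; "squeeze" is the grip in N (left out, the last holds). Time passes only in rows, so rows that do not move let the fingers close. It gives the time, the measured TCP pose, the force and the opening at its end, in the units of the state.
- ctrl.observe(): the state, without advancing time (a new reading comes with each control period).
- eyes.read_camera(name): name is "scene" or "top" or "wrist"; returns a dict with "pixels" (420x560x3 uint8, red, green, blue), "z_map" (420x560 float32, m along the optical axis (not along the pixel's ray), 0 where there is no reading), "fx", "fy", "cx", "cy" (pixels), "k1" (the pictures are not rectified: a ray, as slopes to the right and down, at radius r is drawn at 1 + k1 r^2 times it, then the intrinsics apply), "R" (3x3) and "t" (3): a world point X has camera coordinates R X + t. Camera axes: x right, y down, z forward; pixel columns grow to the right and rows downward; lengths in m; the calibration is good to about 2 mm. A picture is of the moment at which its call begins.
- ctrl.job_done(): hands the job in, once; it reports no verdict.
The state is a dict: "clock": time; "qpos": joint angles; "joint_velocities": joint speeds; "tau": joint torques, N m; "position": TCP position; "tool_rot": TCP orientation; "force": force on the tool from outside, world axes, zero at the start; "torque": the same for the moment, N m; "finger_gap": finger opening in m.
Only numpy, scipy, OpenCV 4.12 (cv2) and the standard library are available. Lean on these libraries where they do the work, as an engineer would, in place of code of your own. Each camera call takes 0.05 s, during which the arm holds its last target.

## Task

Complete the row of reagent bottles on the low shelf: stand the blue-capped and the yellow-capped bottle upright beside the red-capped one, each square in front of the tag of its own colour, back near the rear rail, with a label facing the front. With all three standing in a neat row, swing the orange retaining bar over and down in front of them until it rests in the yellow catch. Do not tip any bottle over, and leave the tube rack, the tip box and the timer where they are.

Things in the scene. Friction and masses are not known exactly. Their poses are not given: they have to be found in the camera images.
- shelf: Low white fixed shelf (mm). Origin: centre of its underside, at bench level; x to its rear (away from the robot), y along the row to the hinge end. Board top 30 above the bench, x -62 to 62, y -145 to 145. Bottle places are centred at y = 70, 0, -70 and x = 0 (the row's centre line; at x = 5 a bottle touches the rear rail). A dark hinge post (92 high) stands at x -62 to -51, y 122.
- rail (a point): Middle of the upper front edge of the shelf's aluminium rear rail: shelf x = 28, 70 above the bench (mm). The rail runs along the whole row, 30 thick and 40 high above the board; the coloured tags lie on its top.
- catch (a point): Where the closed bar's underside rests: between the two prongs of the yellow catch at the front of the shelf, shelf x = -45, y = -108, 67 above the bench (mm); the prongs rise to 82 and span x -60 to -30.
- tag_red: Flat red tag, 26 by 46 by 3 mm, on top of the shelf's rear rail. It marks the place of the red-capped bottle, straight in front of it (towards the shelf's -x). Origin: centre of its underside, 43 mm behind the row's centre line; axes parallel to the shelf's.
- tag_blue: Flat blue tag, 26 by 46 by 3 mm, on top of the shelf's rear rail. It marks the place of the blue-capped bottle, straight in front of it (towards the shelf's -x). Origin: centre of its underside, 43 mm behind the row's centre line; axes parallel to the shelf's.
- tag_yellow: Flat yellow tag, 26 by 46 by 3 mm, on top of the shelf's rear rail. It marks the place of the yellow-capped bottle, straight in front of it (towards the shelf's -x). Origin: centre of its underside, 43 mm behind the row's centre line; axes parallel to the shelf's.
- bottle_red: (mm) White flat-sided plastic reagent bottle with a round red screw cap: body 46 (its x) by 62 (its y) by 80 tall; cap 38 in diameter, from 92 to 120 above the underside; 0.2 to 0.4 kg. Both wide faces (its +x and -x) carry the same label with a coloured band. Origin: centre of the underside, z up. It already stands in its place on the shelf.
- bottle_blue: (mm) White flat-sided plastic reagent bottle with a round blue screw cap: body 46 (its x) by 62 (its y) by 80 tall; cap 38 in diameter, from 92 to 120 above the underside; 0.2 to 0.4 kg. Both wide faces (its +x and -x) carry the same label with a coloured band. Origin: centre of the underside, z up. It starts on the open bench in front of the shelf.
- bottle_yellow: (mm) White flat-sided plastic reagent bottle with a round yellow screw cap: body 46 (its x) by 62 (its y) by 80 tall; cap 38 in diameter, from 92 to 120 above the underside; 0.2 to 0.4 kg. Both wide faces (its +x and -x) carry the same label with a coloured band. Origin: centre of the underside, z up. It starts on the open bench in front of the shelf.
- bar (a joint): Angle of the orange retaining bar (rad): 0 when it lies level in the yellow catch (its stop), growing as its handle end rises; 1.57 upright; it starts leaning outwards past upright at 1.65 to 2.0. A stiff hinge lets it stay where it is left; about 2 N at the handle moves it.
- bar_hinge (a point): The bar's hinge axis, parallel to the shelf's x, 75 above the bench (mm) at shelf x = -45, y = 122. The bar (12 thick in x, 16 high, reaching 257 from the hinge) swings in an upright plane along the front of the shelf.
- bar_grip (a point): Grip point on the axis of the bar's handle, a black round rod 14 in diameter that stands out 70 from the bar's front towards the shelf's -x, parallel to the hinge axis and 250 from it. The point is 39 out from the bar, 31 from the rod's free end; bar closed: shelf x = -90, y = -128, 75 above the bench (mm). The rod can turn between the fingers of a gripper pointing down.
- tube_rack: Bystander: white rack of red-capped tubes, 200 by 70, 103 mm tall. Origin: centre of its underside.
- tip_box: Bystander: blue box with red lid, 87 by 124, 64 mm tall. Origin: centre of its underside.
- timer: Bystander: black bench timer, 90 by 70, 22 mm tall. Origin: centre of its underside.

How it is judged (in metres and radians):
On the way, in this order (a step that is already met when the one before it is completed fails the run):
1. All three bottles stand released in their places in the row while the bar is still open (y of bottle_red in the frame of tag_red between -0.01 and 0.01 m and x of bottle_red in the frame of shelf between -0.011 and 0.008 m and z of bottle_red in the frame of shelf between 0.026 and 0.034 m and angle between each of bottle_red, bottle_blue, bottle_yellow's own z axis and vertical below 0.06 rad and angle between the x axis of each of bottle_red, bottle_blue, bottle_yellow and the x axis of shelf, either way round below 0.14 rad and linear speed of each of bottle_red, bottle_blue, bottle_yellow below 0.03 m/s and contact force between each of bottle_red, bottle_blue, bottle_yellow and the fingers below 0.1 N and y of bottle_blue in the frame of tag_blue between -0.01 and 0.01 m and x of bottle_blue in the frame of shelf between -0.011 and 0.008 m and z of bottle_blue in the frame of shelf between 0.026 and 0.034 m and y of bottle_yellow in the frame of tag_yellow between -0.01 and 0.01 m and x of bottle_yellow in the frame of shelf between -0.011 and 0.008 m and z of bottle_yellow in the frame of shelf between 0.026 and 0.034 m and value of joint bar above 1 rad), for 0.2 s.
2. The bar is down in the catch (value of joint bar below 0.04 rad), for 0.2 s.
At the end, for the whole second after the job is handed in: Each bottle upright (0.06 rad), at rest on the shelf board, within 10 mm sideways of its own tag's middle, 11 mm before to 8 mm behind the row's centre line, wide faces within 0.14 rad of parallel to the rail; bar within 0.04 rad of its stop in the catch; nothing held (y of bottle_red in the frame of tag_red between -0.01 and 0.01 m and x of bottle_red in the frame of shelf between -0.011 and 0.008 m and z of bottle_red in the frame of shelf between 0.026 and 0.034 m and angle between each of bottle_red, bottle_blue, bottle_yellow's own z axis and vertical below 0.06 rad and angle between the x axis of each of bottle_red, bottle_blue, bottle_yellow and the x axis of shelf, either way round below 0.14 rad and linear speed of each of bottle_red, bottle_blue, bottle_yellow below 0.03 m/s and contact force between each of bottle_red, bottle_blue, bottle_yellow, bar and the fingers below 0.1 N and y of bottle_blue in the frame of tag_blue between -0.01 and 0.01 m and x of bottle_blue in the frame of shelf between -0.011 and 0.008 m and z of bottle_blue in the frame of shelf between 0.026 and 0.034 m and y of bottle_yellow in the frame of tag_yellow between -0.01 and 0.01 m and x of bottle_yellow in the frame of shelf between -0.011 and 0.008 m and z of bottle_yellow in the frame of shelf between 0.026 and 0.034 m and value of joint bar below 0.04 rad); the robot touches nothing.
It fails at once if a bottle is tipped over (angle between any of bottle_red, bottle_blue, bottle_yellow's own z axis and vertical above 0.5 rad).
It fails at once if a bystander (tube rack, tip box, timer) is shifted by more than 20 mm (distance of any of tube_rack, tip_box, timer from where it was at the start of the episode above 0.02 m).
It also fails if it takes over 67 s, if anything falls off the work surface, if the arm or the gripper's body presses on something with over 40 N, if the wrist force passes 120 N, or if a joint passes its speed limit or range.

## Working session

There is one attempt and no reset: what is moved stays moved. The work goes in short steps, Python scripts to look and compute and a tool call to move; the robot and the scene stay as the last step left them, time stands still between calls to the robot, and variables do not carry over. Pictures are saved under pics/ and viewed, and the job is handed in when it is done.

Besides the shell and the picture viewer there is one more tool, called after "Call:" as name(argument=value, ...) on one line, values as JSON. jog_arm: Moves the arm, as the interface text tells. Its arguments: {"type":"object","properties":{"plan":{"type":"array"},"squeeze":{"type":"number"}},"required":["plan"]}

```bash
ls; mkdir -p pics
python3 - <<'E'
from bench import ctrl, eyes
import cv2,numpy as np
print(ctrl.observe(), ctrl.grip_point_offset)
for n in("scene","top"):
    c=eyes.read_camera(n); cv2.imwrite(f"pics/{n}0.png",c["pixels"][:,:,::-1])
    print(n,c["fx"],c["fy"],c["cx"],c["cy"],c["k1"],np.round(c["R"],3).tolist(),c["t"])
    np.savez(f"pics/{n}0.npz",**c)
E
```

```text
pics
{'clock': 0.0, 'qpos': array([65.92000152, 23.94685804, -0.59060131, 92.48635092,  0.27016087,
       63.63948522, -3.03616907]), 'joint_velocities': array([-0.04704117,  0.04406965, -0.02577617, -0.01928513,  0.02143572,
       -0.07060126, -0.06695392]), 'tau': array([-4.57844926e-04, -8.51250315e+01,  6.38248846e-01, -4.25996196e+01,
       -4.88941767e-02,  1.85505347e-02,  1.21987960e-04]), 'position': array([ 0.23095434, -0.58033863,  0.20483208]), 'tool_rot': array([-1.79928901e+02,  5.97844801e-03,  2.17038568e+01]), 'force': array([ 0.13789649, -0.35331902,  0.72534057]), 'torque': array([-0.02792805, -0.01664478,  0.01607886]), 'finger_gap': 0.09416450501519484} 0.0188
scene 446.53701352170805 446.53701352170805 276.3261783454843 206.01589055720788 -0.07037182600173635 [[0.62, 0.785, 0.006], [0.631, -0.494, -0.597], [-0.466, 0.374, -0.802]] [-0.32486783 -0.32997732  1.24628137]
top 404.65154656544667 404.65154656544667 273.33158754054443 206.25468824687576 0.003571027411184614 [[-0.012, -1.0, -0.004], [-0.986, 0.012, -0.166], [0.166, 0.001, -0.986]] [-0.0432618   0.54995633  0.96076882]
```

View pics/scene0.png

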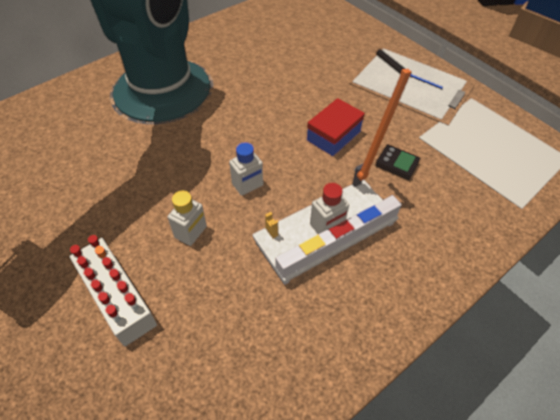

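View pics/top0.png

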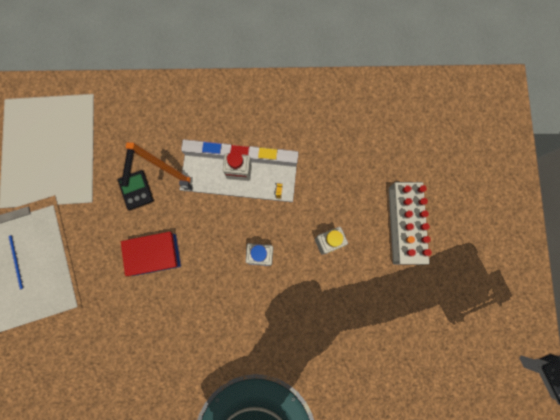

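The scene view shows the yellow bottle at about (186,218), blue at (246,168), red on the shelf at (330,207), and the bar leaning outwards from (361,178) to (405,72). The top view shows the tags at (212,148), (239,151) and (268,154), so the order is blue at the hinge end, red in the middle, then yellow.

```bash
cat > h.py <<'E'
import numpy as np, cv2
def rays(c,uv):
    K=np.array([[c["fx"],0,c["cx"]],[0,c["fy"],c["cy"]],[0,0,1.]])
    p=cv2.undistortPoints(np.array(uv,float).reshape(-1,1,2),K,np.array([float(c["k1"]),0,0,0])).reshape(-1,2)
    d=np.c_[p,np.ones(len(p))]
    return -c["R"].T@c["t"], d@c["R"], d
def onplane(c,uv,z):
    o,d,_=rays(c,uv); s=(z-o[2])/d[:,2]; return o+s[:,None]*d
def cloud(c):
    h,w=c["z_map"].shape; v,u=np.mgrid[:h,:w]
    o,d,_=rays(c,np.c_[u.ravel(),v.ravel()]); return (o+d*c["z_map"].reshape(-1,1)).reshape(h,w,3)
def hsv(c): return cv2.cvtColor(c["pixels"],cv2.COLOR_RGB2HSV)
def mask(c,col):
    H=hsv(c); h,s,v=[H[...,i].astype(int) for i in range(3)]
    m={"red":((h<5)|(h>174))&(s>150)&(v>70),"blue":(h>105)&(h<125)&(s>150)&(v>70),"yellow":(h>20)&(h<32)&(s>150)&(v>120),
       "orange":(h>=4)&(h<14)&(s>190)&(v>120)}[col]
    return m.astype(np.uint8)
def blobs(m,amin=15):
    n,l,st,ce=cv2.connectedComponentsWithStats(m)
    return [(ce[i],st[i,4],l==i) for i in range(1,n) if st[i,4]>=amin]
E
python3 - <<'E'
from h import *
for n in("top","scene"):
    c=dict(np.load(f"pics/{n}0.npz")); P=cloud(c)
    for col in("red","blue","yellow","orange"):
        for ce,a,m in blobs(mask(c,col)):
            q=P[m]; z=np.median(q[:,2])
            print(n,col,a,ce.round(1),"med cloud",np.median(q,0).round(3),"zmax",np.percentile(q[:,2],95).round(3),"ray@z.12/.073",onplane(c,[ce],.12)[0].round(3),onplane(c,[ce],.073)[0].round(3))
E
```

```text
top red 312 [236.4 155.5] med cloud [0.651 0.035 0.148] zmax 0.152 ray@z.12/.073 [0.659 0.035 0.12 ] [0.673 0.04  0.073]
top red 35 [406.5 188.7] med cloud [ 0.578 -0.365  0.103] zmax 0.105 ray@z.12/.073 [ 0.574 -0.359  0.12 ] [ 0.584 -0.375  0.073]
top red 37 [421.7 188.6] med cloud [ 0.578 -0.401  0.102] zmax 0.105 ray@z.12/.073 [ 0.574 -0.394  0.12 ] [ 0.584 -0.412  0.073]
top red 34 [407.4 201.1] med cloud [ 0.548 -0.364  0.102] zmax 0.106 ray@z.12/.073 [ 0.545 -0.359  0.12 ] [ 0.553 -0.375  0.073]
top red 37 [422.8 200.9] med cloud [ 0.548 -0.4    0.102] zmax 0.106 ray@z.12/.073 [ 0.545 -0.394  0.12 ] [ 0.553 -0.412  0.073]
top red 35 [408.2 213.7] med cloud [ 0.518 -0.365  0.102] zmax 0.106 ray@z.12/.073 [ 0.516 -0.359  0.12 ] [ 0.523 -0.375  0.073]
top red 38 [423.8 213.6] med cloud [ 0.518 -0.401  0.102] zmax 0.106 ray@z.12/.073 [ 0.516 -0.394  0.12 ] [ 0.522 -0.412  0.073]
top red 38 [424.7 226.2] med cloud [ 0.489 -0.402  0.102] zmax 0.105 ray@z.12/.073 [ 0.486 -0.395  0.12 ] [ 0.492 -0.412  0.073]
top red 34 [409.  226.4] med cloud [ 0.489 -0.365  0.102] zmax 0.104 ray@z.1
[... 2956 characters left out ...]
12/.073 [ 0.594 -0.401  0.12 ] [ 0.566 -0.403  0.073]
scene blue 29 [519.9   1.2] med cloud [0.351 1.247 0.015] zmax 0.019 ray@z.12/.073 [0.437 1.031 0.12 ] [0.399 1.128 0.073]
scene blue 152 [244.3 149.5] med cloud [ 0.434 -0.015  0.119] zmax 0.121 ray@z.12/.073 [ 0.435 -0.016  0.12 ] [0.396 0.008 0.073]
scene blue 162 [368.9 214. ] med cloud [0.697 0.101 0.073] zmax 0.076 ray@z.12/.073 [0.716 0.071 0.12 ] [0.697 0.102 0.073]
scene yellow 302 [181.3 200.2] med cloud [ 0.468 -0.191  0.119] zmax 0.121 ray@z.12/.073 [ 0.469 -0.191  0.12 ] [ 0.433 -0.179  0.073]
scene yellow 205 [311.9 244.6] med cloud [ 0.68  -0.037  0.074] zmax 0.076 ray@z.12/.073 [ 0.7   -0.059  0.12 ] [ 0.68  -0.037  0.073]
```

```bash
cat > meas.py <<'E'
from h import *
import sys
def bottle(cs,xy,zb=0.,r=.055):
    Q=[]
    for c in cs:
        P=cloud(c).reshape(-1,3); d=np.hypot(P[:,0]-xy[0],P[:,1]-xy[1])
        Q.append(P[d<r])
    for i,q in enumerate(Q):
        t=q[(q[:,2]>zb+.115)&(q[:,2]<zb+.125)]; b=q[(q[:,2]>zb+.03)&(q[:,2]<zb+.086)]
        (cc,rr)=cv2.minEnclosingCircle(t[:,:2].astype(np.float32)) if len(t) else ((0,0),0)
        R=cv2.minAreaRect(b[:,:2].astype(np.float32))
        print(" cam",i,"cap",np.round(cc,4),"r",round(rr,4),"med",np.median(t[:,:2],0).round(4),"ztop",np.median(t[:,2]).round(4),"rect c",np.round(R[0],4),np.round(R[1],4),"ang",round(R[2],1))
    q=np.concatenate(Q); b=q[(q[:,2]>zb+.03)&(q[:,2]<zb+.086)]
    R=cv2.minAreaRect(b[:,:2].astype(np.float32)); print(" both rect",np.round(R[0],4),np.round(R[1],4),round(R[2],1))
E
python3 - <<'E'
from meas import *
cs=[dict(np.load(f"pics/{n}0.npz")) for n in("top","scene")]
for n,xy,zb in(("blue",(.432,-.015),0),("yellow",(.463,-.188),0),("red",(.65,.034),.03)):
    print(n); bottle(cs,xy,zb)
# rail: points z ~0.07
for c in cs:
    print("cam at",(-c["R"].T@c["t"]).round(3))
    P=cloud(c).reshape(-1,3)
    q=P[(abs(P[:,2]-.0705)<.006)&(P[:,0]>.62)&(P[:,0]<.75)&(P[:,1]>-.13)&(P[:,1]<.19)]
    q=q[abs((q[:,0]-.688)-(q[:,1]-.033)*.1175)<.03]
    R=cv2.minAreaRect(q[:,:2].astype(np.float32)); print("rail",len(q),R)
    # bar pts
    m=mask(c,"orange").astype(bool); B=cloud(c)[m]; B=B[(B[:,1]>.1)]
    print("bar z",np.percentile(B,[2,50,98],axis=0).round(3).tolist())
    vx=cv2.fitLine(B.astype(np.float32),cv2.DIST_HUBER,0,.01,.01).ravel(); print(vx.round(3))
    bt=B[B[:,2]>np.percentile(B[:,2],95)]; print("tip",bt.mean(0).round(3))
# crops
for n,c in zip(("top","scene"),cs):
    pass
a=cv2.resize(cs[0]["pixels"][100:290,100:380],(800,543),interpolation=cv2.INTER_CUBIC); cv2.imwrite("pics/c1.png",a[:,:,::-1])
a=cv2.resize(cs[1]["pixels"][50:290,150:430],(700,600),interpolation=cv2.INTER_CUBIC); cv2.imwrite("pics/c2.png",a[:,:,::-1])
E
```

```text
blue
 cam 0 cap [ 0.4302 -0.015 ] r 0.0189 med [ 0.4301 -0.0144] ztop 0.1199 rect c [ 0.4299 -0.0151] [0.0618 0.0479] ang 84.5
 cam 1 cap [ 0.4331 -0.0142] r 0.0202 med [ 0.4338 -0.0153] ztop 0.1192 rect c [ 0.4352 -0.0149] [0.0643 0.0475] ang 81.4
 both rect [ 0.4326 -0.0147] [0.0632 0.0534] 84.5
yellow
 cam 0 cap [ 0.462 -0.189] r 0.0186 med [ 0.462  -0.1892] ztop 0.1196 rect c [ 0.4617 -0.1892] [0.0481 0.0629] ang 22.4
 cam 1 cap [ 0.4647 -0.1887] r 0.0205 med [ 0.4655 -0.1892] ztop 0.1193 rect c [ 0.4644 -0.1886] [0.0479 0.0625] ang 20.6
 both rect [ 0.4631 -0.1888] [0.0507 0.0632] 21.7
red
 cam 0 cap [0.6433 0.0371] r 0.0193 med [0.6432 0.0377] ztop 0.1496 rect c [0.6597 0.0333] [0.1008 0.0826] ang 82.5
 cam 1 cap [0.646  0.0371] r 0.0195 med [0.6476 0.0362] ztop 0.1494 rect c [0.6701 0.0337] [0.0907 0.0729] ang 65.7
 both rect [0.6606 0.033 ] [0.1008 0.0844] 83.4
cam at [ 0.382 -0.051  1.039]
rail 1273 ((0.6854994893074036, 0.032417938113212585), (0.2891741991043091, 0.03191268444061279), 83.22457885742188)
bar z [[0.566, 0.158, 0.077], [0.614, 0.192, 0.255], [0.622, 0.243, 0.3
[... 199 characters left out ...]
53369140625)Traceback (most recent call last):
  File "<stdin>", line 14, in <module>
    return _quantile_unchecked(
        a, q, axis, out, overwrite_input, method, keepdims, weights)
    return _ureduce(a,
                    func=_quantile_ureduce_func,
    ...<5 lines>...
                    overwrite_input=overwrite_input,
                    method=method)
    r = func(a, **kwargs)
    result = _quantile(arr,
                       quantiles=q,
    ...<2 lines>...
                       out=out,
                       weights=wgt)
    slices_having_nans = np.isnan(arr[-1, ...])
                                  ~~~^^^^^^^^^
IndexError: index -1 is out of bounds for axis 0 with size 0
```

Call:
jog_arm(plan=[{"dr": [0, 0, -6.83], "travel": [0, 0, 0], "hand": 1}, {"dr": [0, 0, -6.83], "travel": [0, 0, 0], "hand": 1}, {"dr": [0, 0, -6.83], "travel": [0, 0, 0], "hand": 1}, {"dr": [0, 0, -6.83], "travel": [0, 0, 0], "hand": 1}, {"dr": [0, 0, -6.83], "travel": [0, 0, 0], "hand": 1}, {"dr": [0, 0, -6.83], "travel": [0, 0, 0], "hand": 1}, {"dr": [0, 0, -6.83], "travel": [0, 0, 0], "hand": 1}, {"dr": [0, 0, -6.83], "travel": [0, 0, 0], "hand": 1}, {"dr": [0, 0, -6.83], "travel": [0, 0, 0], "hand": 1}, {"dr": [0, 0, 0], "travel": [0, 0, 0], "hand": 1}], squeeze=25)

```text
clock: 0.93
position: [0.2309, -0.5805, 0.2051]
tool_rot: [-180.0, -0.0, 83.5]
force: [-0.6, -0.4, -1.1]
finger_gap: 0.0937
```

```bash
cat > go.py <<'E'
import numpy as np
from scipy.spatial.transform import Rotation as Ro
from bench import ctrl
S=np.array([.6445,.0373]); A=np.radians(-6.8)
def shelf(x,y,z): return np.array([S[0]+x*np.cos(A)-y*np.sin(A),S[1]+x*np.sin(A)+y*np.cos(A),z])
def delta(target,grip=True):
    """cm along tool axes so that the grasp point (or TCP) comes to target"""
    s=ctrl.observe(); R=Ro.from_euler("xyz",s["tool_rot"],degrees=True).as_matrix()
    p=s["position"]-(R[:,2]*ctrl.grip_point_offset if grip else 0)
    return (R.T@(np.array(target)-p)*100).round(2), np.round(s["tool_rot"],1), round(s["finger_gap"],4), round(float(s["clock"]),2), s["force"].round(1), p.round(4)
E
python3 -c "
from go import *
print(delta([.4318,-.0147,.22])); print(shelf(-.002,.07,.03),shelf(-.002,-.07,.03))"
```

```text
(array([58.49, 13.58,  0.42]), array([-180. ,   -0. ,   83.5]), 0.0937, 0.93, array([-0.6, -0.4, -1.1]), array([ 0.2309, -0.5805,  0.2239]))
[0.65080235 0.10704439 0.03      ] [ 0.63422579 -0.03197078  0.03      ]
```

Call:
jog_arm(plan=[{"dr": [0, 0, 0], "travel": [4, 0.9, 0], "hand": 1}, {"dr": [0, 0, 0], "travel": [4, 0.9, 0], "hand": 1}, {"dr": [0, 0, 0], "travel": [4, 0.9, 0], "hand": 1}, {"dr": [0, 0, 0], "travel": [4, 0.9, 0], "hand": 1}, {"dr": [0, 0, 0], "travel": [4, 0.9, 0], "hand": 1}, {"dr": [0, 0, 0], "travel": [4, 0.9, 0], "hand": 1}, {"dr": [0, 0, 0], "travel": [4, 0.9, 0], "hand": 1}, {"dr": [0, 0, 0], "travel": [4, 0.9, 0], "hand": 1}, {"dr": [0, 0, 0], "travel": [4, 0.9, 0], "hand": 1}, {"dr": [0, 0, 0], "travel": [4, 0.9, 0], "hand": 1}, {"dr": [0, 0, 0], "travel": [4, 0.9, 0], "hand": 1}, {"dr": [0, 0, 0], "travel": [4, 0.9, 0], "hand": 1}])

```text
clock: 1.93
position: [0.3955, -0.115, 0.2056]
tool_rot: [180.0, 0.0, 82.9]
force: [1.4, -0.8, 0.5]
finger_gap: 0.0939
```

Call:
jog_arm(plan=[{"dr": [0, 0, 0], "travel": [3.5, 0.9, 0], "hand": 1}, {"dr": [0, 0, 0], "travel": [3.5, 0.9, 0], "hand": 1}, {"dr": [0, 0, 0], "travel": [2.5, 0.9, 0], "hand": 1}, {"dr": [0, 0, 0], "travel": [1, 0, 0], "hand": 1}, {"dr": [0, 0, 0], "travel": [0, 0, 0], "hand": 1}, {"dr": [0, 0, 0], "travel": [0, 0, 0], "hand": 1}])

```text
clock: 2.43
position: [0.4345, -0.0159, 0.2053]
tool_rot: [-180.0, -0.0, 83.1]
force: [-0.5, -1.0, 0.2]
finger_gap: 0.0939
```

```bash
python3 -c "
from go import *
from meas import *
from bench import eyes
print(delta([.4318,-.0147,.107]))
c=eyes.read_camera('wrist'); cv2.imwrite('pics/w1.png',c['pixels'][:,:,::-1])
P=cloud(c); 
for ce,a,m in blobs(mask(c,'blue')): print(a,ce,np.median(P[m],0).round(4))
bottle([c],(.432,-.015))
"
```

```text
(array([ 0.08, -0.28, 11.71]), array([-180. ,   -0. ,   83.1]), 0.0939, 2.43, array([-0.5, -1. ,  0.2]), array([ 0.4345, -0.0159,  0.2241]))
721 [266.61165049  10.21220527] [0.444  0.1907 0.0234]
1050 [525.72761905  63.08095238] [0.6961 0.1006 0.0734]
1206 [278.57545605 215.04394693] [ 0.4331 -0.0136  0.1202]
 cam 0 cap [ 0.4322 -0.0161] r 0.0189 med [ 0.4324 -0.0154] ztop 0.1202 rect c [ 0.4328 -0.0163] [0.0616 0.0471] ang 84.5
 both rect [ 0.4328 -0.0163] [0.0616 0.0471] 84.5
```

Call:
jog_arm(plan=[{"dr": [0, 0, 0], "travel": [0.05, -0.2, 2.5], "hand": 1}, {"dr": [0, 0, 0], "travel": [0, 0, 3], "hand": 1}, {"dr": [0, 0, 0], "travel": [0, 0, 3], "hand": 1}, {"dr": [0, 0, 0], "travel": [0, 0, 2.2], "hand": 1}, {"dr": [0, 0, 0], "travel": [0, 0, 1], "hand": 1}, {"dr": [0, 0, 0], "travel": [0, 0, 0], "hand": 1}, {"dr": [0, 0, 0], "travel": [0, 0, 0], "hand": 0.3}, {"dr": [0, 0, 0], "travel": [0, 0, 0], "hand": 0.3}, {"dr": [0, 0, 0], "travel": [0, 0, 0], "hand": 0.3}, {"dr": [0, 0, 0], "travel": [0, 0, 0], "hand": 0.3}, {"dr": [0, 0, 0], "travel": [0, 0, 0], "hand": 0.3}, {"dr": [0, 0, 0], "travel": [0, 0, 0], "hand": 0.3}], squeeze=25)

```text
clock: 3.48
position: [0.433, -0.0152, 0.0889]
tool_rot: [180.0, 0.0, 83.2]
force: [-0.1, 0.2, -1.0]
finger_gap: 0.0578
```

Call:
jog_arm(plan=[{"dr": [0, 0, 0], "travel": [0, 0, 0], "hand": 0.3}, {"dr": [0, 0, 0], "travel": [0, 0, 0], "hand": 0.3}, {"dr": [0, 0, 0], "travel": [0, 0, -1], "hand": 0.3}, {"dr": [0, 0, 0], "travel": [0, 0, -1], "hand": 0.3}, {"dr": [0, 0, 0], "travel": [0, 0, 0], "hand": 0.3}])

```text
clock: 3.9
position: [0.4336, -0.015, 0.1104]
tool_rot: [179.9, 0.0, 83.2]
force: [0.9, 0.6, -2.2]
finger_gap: 0.0374
```

```bash
python3 -c "
from go import *
from meas import *
from bench import eyes
print(delta(shelf(-.002,.07,.107+.13)))
c=eyes.read_camera('top'); cv2.imwrite('pics/t1.png',c['pixels'][:,:,::-1])
c2=eyes.read_camera('scene'); cv2.imwrite('pics/s1.png',c2['pixels'][:,:,::-1])
bottle([c,c2],(.432,-.015),.02)
"
```

```text
(array([ 14.7 ,  20.14, -10.74]), array([179.9,   0. ,  83.2]), 0.0374, 3.9, array([ 0.9,  0.6, -2.2]), array([ 0.4336, -0.015 ,  0.1292]))
 cam 0 cap [0 0] r 0 med [nan nan] ztop nan rect c [0. 0.] [0. 0.] ang 0.0
 cam 1 cap [ 0.4357 -0.0161] r 0.0322 med [ 0.4286 -0.0172] ztop 0.1396 rect c [ 0.4364 -0.0154] [0.0638 0.0492] ang 81.4
 both rect [ 0.4364 -0.0154] [0.0638 0.0492] 81.4
  return _methods._mean(a, axis=axis, dtype=dtype,
  ret = um.true_divide(
  ret = ret.dtype.type(ret / rcount)
```

View pics/s1.png

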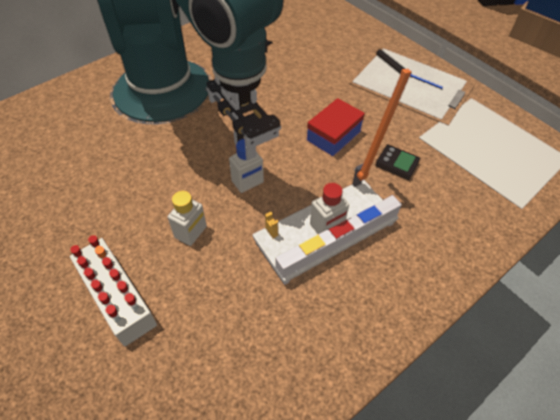

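The scene view shows the blue bottle at (247,165) hanging upright from the fingers. I'll check where the wrist camera sticks out before going near the bar.

```bash
python3 -c "
from go import *
from bench import eyes
c=eyes.read_camera('wrist'); p=-c['R'].T@c['t']; print(p, delta(p,False)[0])"
```

```text
[0.44214482 0.05466727 0.28848832] [  7.05   0.1  -17.99]
```

Call:
jog_arm(plan=[{"dr": [0, 0, 0], "travel": [0, 0, -1.5], "hand": 0.3}, {"dr": [0, 0, 0], "travel": [0, 0, -2.5], "hand": 0.3}, {"dr": [0, 0, 0], "travel": [1, 0, -2.5], "hand": 0.3}, {"dr": [0, 0, 0], "travel": [2, 0, -1.5], "hand": 0.3}, {"dr": [0, 0, 0], "travel": [2.5, 0, 0], "hand": 0.3}, {"dr": [0, 0, 0], "travel": [2.5, 0, 0], "hand": 0.3}, {"dr": [0, 0, 0], "travel": [2.5, 0, 0], "hand": 0.3}, {"dr": [0, 0, 0], "travel": [2, 0, 0], "hand": 0.3}, {"dr": [0, 0, 0], "travel": [1.5, 0, 0], "hand": 0.3}, {"dr": [0, 0, 0], "travel": [0.7, 0.5, 0], "hand": 0.3}, {"dr": [0, 0, 0], "travel": [0, 1, 0], "hand": 0.3}, {"dr": [0, 0, 0], "travel": [0, 1.5, 0], "hand": 0.3}])

```text
clock: 5.05
position: [0.4804, 0.1266, 0.1882]
tool_rot: [-180.0, 0.0, 83.2]
force: [0.2, -0.5, -2.7]
finger_gap: 0.0376
```

```bash
python3 -c "
from go import *
print(delta(shelf(-.002,.07,.107+.03+.1)))"
```

```text
(array([ 0.07, 17.15, -3.01]), array([-180. ,    0. ,   83.2]), 0.0376, 5.05, array([ 0.2, -0.5, -2.7]), array([0.4804, 0.1266, 0.207 ]))
```

Call:
jog_arm(plan=[{"dr": [0, 0, 0], "travel": [0, 0.5, -1.5], "hand": 0.3}, {"dr": [0, 0, 0], "travel": [0, 1, -1.5], "hand": 0.3}, {"dr": [0, 0, 0], "travel": [0, 2, 0], "hand": 0.3}, {"dr": [0, 0, 0], "travel": [0, 2.5, 0], "hand": 0.3}, {"dr": [0, 0, 0], "travel": [0, 2.5, 0], "hand": 0.3}, {"dr": [0, 0, 0], "travel": [0, 2.5, 0], "hand": 0.3}, {"dr": [0, 0, 0], "travel": [0, 2.5, 0], "hand": 0.3}, {"dr": [0, 0, 0], "travel": [0, 1.8, 0], "hand": 0.3}, {"dr": [0, 0, 0], "travel": [0, 1, 0], "hand": 0.3}, {"dr": [0, 0, 0], "travel": [0, 0.5, 0], "hand": 0.3}, {"dr": [0, 0, 0], "travel": [0, 0, 0], "hand": 0.3}, {"dr": [0, 0, 0], "travel": [0, 0, 0], "hand": 0.3}])

```text
clock: 6.05
position: [0.6466, 0.1066, 0.218]
tool_rot: [-180.0, 0.0, 83.1]
force: [-1.1, 0.5, -2.5]
finger_gap: 0.0375
```

```bash
python3 -c "
from go import *
from meas import *
from bench import eyes
print(delta(shelf(-.002,.07,.107+.03)))
c=eyes.read_camera('scene'); cv2.imwrite('pics/s2.png',c['pixels'][:,:,::-1])
c=eyes.read_camera('wrist'); cv2.imwrite('pics/w2.png',c['pixels'][:,:,::-1]); P=cloud(c)
for col in ('red','blue','yellow'):
  for ce,a,m in blobs(mask(c,col),200): print(col,a,ce.round(),np.median(P[m],0).round(4))
"
```

```text
(array([0.1 , 0.42, 9.98]), array([-180. ,    0. ,   83.1]), 0.0375, 6.05, array([-1.1,  0.5, -2.5]), array([0.6466, 0.1066, 0.2368]))
red 8167 [ 80. 100.] [0.4438 0.2434 0.064 ]
red 439 [292. 302.] [0.6492 0.0302 0.1503]
blue 786 [132. 103.] [0.4834 0.2398 0.025 ]
blue 807 [327. 203.] [0.6969 0.1017 0.0733]
blue 3549 [282. 261.] [0.6477 0.1099 0.2413]
```

View pics/s2.png

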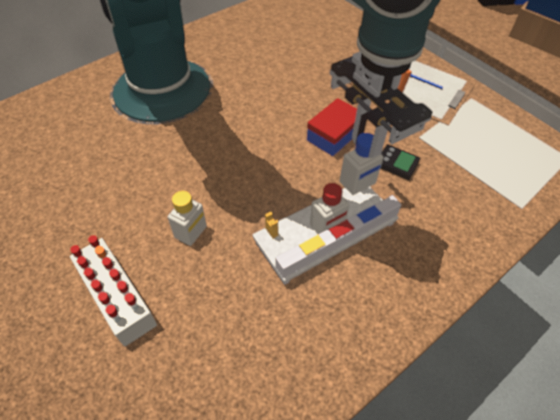

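View pics/w2.png

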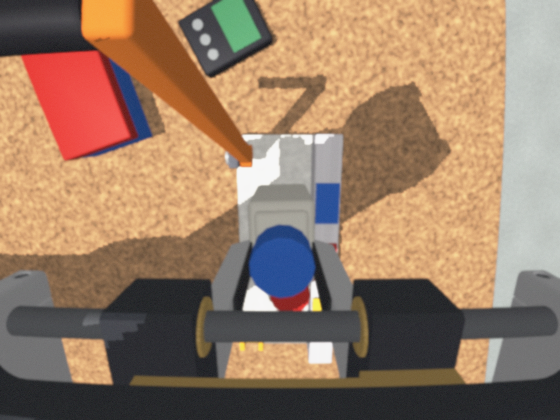

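The wrist view shows the blue cap at (282,261) just short of its tag at (327,203), and the bar clear on the left. I'll lower the bottle.

Call:
jog_arm(plan=[{"dr": [0, 0, 0], "travel": [0.1, 0.4, 1], "hand": 0.3}, {"dr": [0, 0, 0], "travel": [0, 0, 2], "hand": 0.3}, {"dr": [0, 0, 0], "travel": [0, 0, 2], "hand": 0.3}, {"dr": [0, 0, 0], "travel": [0, 0, 2], "hand": 0.3}, {"dr": [0, 0, 0], "travel": [0, 0, 1.5], "hand": 0.3}, {"dr": [0, 0, 0], "travel": [0, 0, 0.8], "hand": 0.3}, {"dr": [0, 0, 0], "travel": [0, 0, 0.3], "hand": 0.3}, {"dr": [0, 0, 0], "travel": [0, 0, 0], "hand": 0.3}, {"dr": [0, 0, 0], "travel": [0, 0, 0], "hand": 0.3}])

```text
clock: 6.9
position: [0.6513, 0.1083, 0.1235]
tool_rot: [179.9, -0.0, 83.2]
force: [-3.7, 0.8, 9.2]
finger_gap: 0.0378
```

```bash
python3 -c "
from go import *
from meas import *
from bench import eyes
print(delta(shelf(-.002,.07,.107+.03)))
c=eyes.read_camera('scene'); cv2.imwrite('pics/s3.png',c['pixels'][:,:,::-1])
"
```

```text
(array([-0.13, -0.03,  0.53]), array([179.9,  -0. ,  83.2]), 0.0378, 6.9, array([-3.7,  0.8,  9.2]), array([0.6513, 0.1083, 0.1423]))
```

View pics/s3.png

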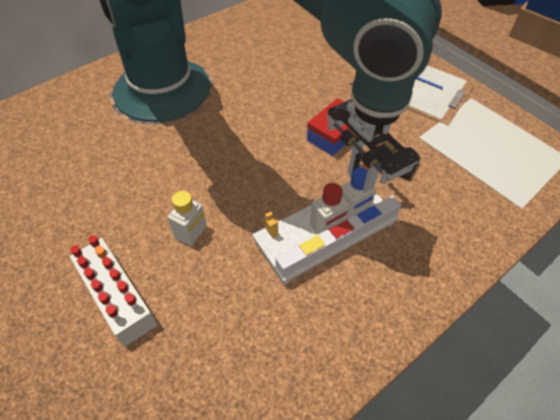

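```bash
python3 -c "
from go import *
from meas import *
from bench import eyes
c=eyes.read_camera('wrist'); cv2.imwrite('pics/w3.png',c['pixels'][:,:,::-1]); P=cloud(c)
for ce,a,m in blobs(mask(c,'blue'),200): print(a,ce.round(),np.median(P[m],0).round(4))
c=eyes.read_camera('scene'); P=cloud(c); a=cv2.resize(c['pixels'][100:280,250:430],(600,600),interpolation=cv2.INTER_CUBIC); cv2.imwrite('pics/s3c.png',a[:,:,::-1])
print(delta(shelf(-.002,.07,.107+.03)))
"
```

```text
290 [ 65. 150.] [0.4576 0.1935 0.0244]
1392 [339. 227.] [0.6984 0.1045 0.0734]
3730 [282. 266.] [0.6524 0.1104 0.1503]
(array([-0.12, -0.03,  0.53]), array([179.9,  -0. ,  83.2]), 0.0376, 7.05, array([-3.8, -0.3, 10.4]), array([0.6513, 0.1082, 0.1423]))
```

View pics/w3.png

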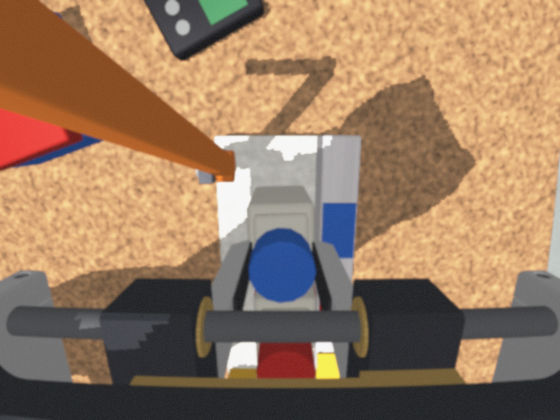

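View pics/s3c.png

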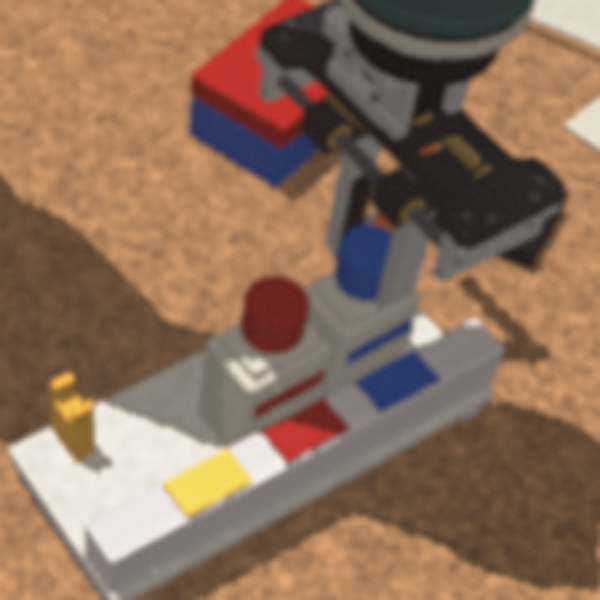

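The wrist view shows the blue cap at (282,266) beside its tag at (339,227), with its top at z = 0.150, so the bottle is standing on the board. It slid about 4 mm in the grip, which explains the force. I'll release it.

Call:
jog_arm(plan=[{"dr": [0, 0, 0], "travel": [0, 0, -0.3], "hand": 0.3}, {"dr": [0, 0, 0], "travel": [0, 0, 0], "hand": 0.75}, {"dr": [0, 0, 0], "travel": [0, 0, 0], "hand": 0.75}, {"dr": [0, 0, 0], "travel": [0, 0, 0], "hand": 0.75}, {"dr": [0, 0, 0], "travel": [0, 0, 0], "hand": 0.75}, {"dr": [0, 0, 0], "travel": [0, 0, -1], "hand": 0.75}, {"dr": [0, 0, 0], "travel": [0, 0, -2], "hand": 0.75}, {"dr": [0, 0, 0], "travel": [0, 0, -3], "hand": 0.75}, {"dr": [0, 0, 0], "travel": [0, 0, -3], "hand": 0.75}, {"dr": [0, 0, 0], "travel": [0, 0, -2], "hand": 0.75}, {"dr": [0, 0, 0], "travel": [0, -1.5, 0], "hand": 0.75}, {"dr": [0, 0, 0], "travel": [0, -3, 0], "hand": 0.75}])

```text
clock: 8.05
position: [0.6078, 0.1129, 0.2369]
tool_rot: [179.9, -0.1, 83.1]
force: [0.4, 0.8, -0.3]
finger_gap: 0.0704
```

```bash
python3 -c "
from go import *
from meas import *
from bench import eyes
c=eyes.read_camera('wrist'); cv2.imwrite('pics/w4.png',c['pixels'][:,:,::-1]); P=cloud(c)
for col in ('red','blue','yellow'):
  for ce,a,m in blobs(mask(c,col),200): print(col,a,ce.round(),np.median(P[m],0).round(4))
bottle([c],(.652,.108),.03)
print(delta([.4625,-.189,.2]))
"
```

```text
red 6287 [123. 110.] [0.4436 0.2347 0.0641]
red 1176 [327. 282.] [0.6446 0.0418 0.15  ]
blue 451 [169. 104.] [0.4827 0.2429 0.0239]
blue 1971 [337. 211.] [0.6578 0.1066 0.1495]
 cam 0 cap [0.65   0.0887] r 0.0356 med [0.6497 0.106 ] ztop 0.1502 rect c [0.6644 0.1053] [0.0855 0.0987] ang 3.6
 both rect [0.6644 0.1053] [0.0855 0.0987] 3.6
(array([-31.81, -10.27,   5.52]), array([-180. ,    0. ,   83.3]), 0.0706, 8.1, array([1.9, 5. , 2.6]), array([0.6016, 0.1149, 0.2552]))
```

View pics/w4.png

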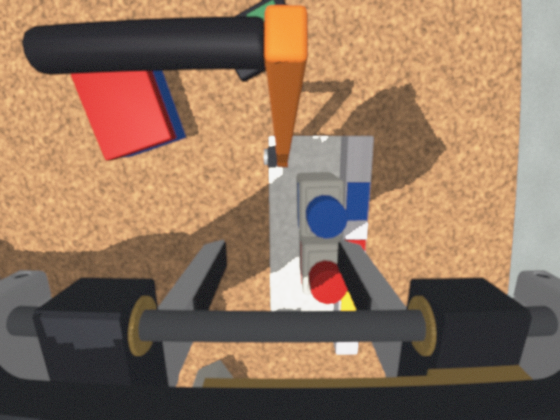

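The wrist view shows blue at (327,217) in front of its tag, red at (325,283), and the bar undisturbed. Next is the yellow bottle.

Call:
jog_arm(plan=[{"dr": [0, 0, 0], "travel": [-1, -1, 0], "hand": 1}, {"dr": [0, 0, 0], "travel": [-2.5, -1.5, 0], "hand": 1}, {"dr": [0, 0, 0], "travel": [-3.5, -1, 0.4], "hand": 1}, {"dr": [0, 0, 0], "travel": [-3.5, -1, 0.4], "hand": 1}, {"dr": [0, 0, 0], "travel": [-3.5, -1, 0.4], "hand": 1}, {"dr": [0, 0, 0], "travel": [-3.5, -1, 0.4], "hand": 1}, {"dr": [0, 0, 0], "travel": [-3.5, -1, 0.4], "hand": 1}, {"dr": [0, 0, 0], "travel": [-3.5, -1, 0.4], "hand": 1}, {"dr": [0, 0, 0], "travel": [-3.5, -1, 0.4], "hand": 1}, {"dr": [0, 0, 0], "travel": [-2.5, -0.7, 0.2], "hand": 1}, {"dr": [0, 0, 0], "travel": [-1.3, 0, 0], "hand": 1}, {"dr": [0, 0, 0], "travel": [0, 0, 0], "hand": 1}])

```text
clock: 9.1
position: [0.4667, -0.1932, 0.2059]
tool_rot: [180.0, 0.0, 83.0]
force: [-0.2, 0.3, 0.9]
finger_gap: 0.094
```

Call:
jog_arm(plan=[{"dr": [0, 0, -5.7], "travel": [0, 0, 0], "hand": 1}, {"dr": [0, 0, -5.7], "travel": [0, 0, 0], "hand": 1}, {"dr": [0, 0, -5.7], "travel": [0, 0, 0], "hand": 1}, {"dr": [0, 0, -5.7], "travel": [0, 0, 0], "hand": 1}, {"dr": [0, 0, -5.7], "travel": [0, 0, 0], "hand": 1}, {"dr": [0, 0, 0], "travel": [0, 0, 0], "hand": 1}, {"dr": [0, 0, 0], "travel": [0, 0, 0], "hand": 1}])

```text
clock: 9.68
position: [0.4678, -0.1895, 0.2058]
tool_rot: [180.0, -0.0, 111.6]
force: [0.6, 1.3, -0.1]
finger_gap: 0.0942
```

```bash
python3 -c "
from go import *
from meas import *
from bench import eyes
c=eyes.read_camera('wrist'); cv2.imwrite('pics/w5.png',c['pixels'][:,:,::-1])
bottle([c],(.463,-.189),0)
print(delta([.4625,-.189,.107]))
t=eyes.read_camera('top'); s=eyes.read_camera('scene')
cv2.imwrite('pics/s5.png',s['pixels'][:,:,::-1])
cv2.imwrite('pics/t5.png',t['pixels'][:,:,::-1])
for i,c in enumerate((t,s)):
  P=cloud(c)
  for col in ('red','blue','yellow'):
    for ce,a,m in blobs(mask(c,col),100):
      q=P[m]; md=np.median(q,0)
      if md[0]>.6:
        for z in(.073,.15):
          k=q[abs(q[:,2]-z)<.004]
          if len(k)>30: print(i,col,z,np.array(cv2.minEnclosingCircle(k[:,:2].astype(np.float32))[0]).round(4),np.median(k,0).round(4))
"
```

```text
cam 0 cap [ 0.4638 -0.1909] r 0.0189 med [ 0.4636 -0.1901] ztop 0.1202 rect c [ 0.4639 -0.1907] [0.0462 0.0616] ang 21.7
 both rect [ 0.4639 -0.1907] [0.0462 0.0616] 21.7
(array([ 0.25, -0.46, 11.75]), array([180. ,  -0. , 111.5]), 0.0943, 9.73, array([ 0. , -0.6, -0.6]), array([ 0.4676, -0.1897,  0.2245]))
0 red 0.073 [0.6898 0.0321] [0.6899 0.0307 0.0728]
0 red 0.15 [0.6435 0.0369] [0.6425 0.0358 0.1497]
0 blue 0.073 [0.6945 0.1028] [0.6954 0.1006 0.0729]
0 blue 0.15 [0.648  0.1053] [0.6473 0.1057 0.1499]
0 yellow 0.073 [ 0.6782 -0.037 ] [ 0.6786 -0.036   0.0729]
1 red 0.15 [0.6462 0.0372] [0.6467 0.0358 0.1493]
1 red 0.073 [0.6886 0.032 ] [0.6885 0.032  0.0737]
1 blue 0.15 [0.6512 0.107 ] [0.651  0.1053 0.1497]
1 blue 0.073 [0.6943 0.1015] [0.6965 0.1006 0.0734]
1 yellow 0.073 [ 0.6807 -0.0366] [ 0.6803 -0.0374  0.0735]
```

View pics/s5.png

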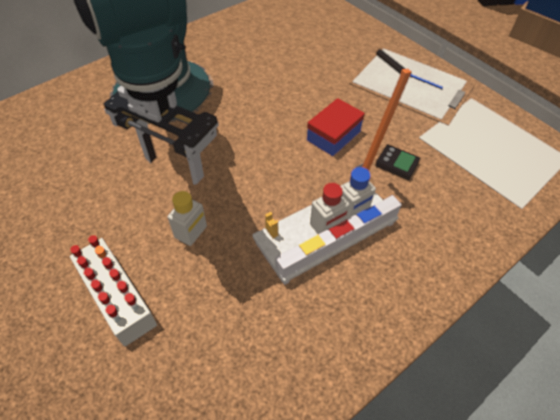

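The scene view shows blue (360,178) and red (332,193) in the row. The gripper is above the yellow bottle at (182,201), and the wrist fit agrees with the other cameras.

Call:
jog_arm(plan=[{"dr": [0, 0, 0], "travel": [0.1, -0.4, 2.5], "hand": 1}, {"dr": [0, 0, 0], "travel": [0, 0, 3], "hand": 1}, {"dr": [0, 0, 0], "travel": [0, 0, 3], "hand": 1}, {"dr": [0, 0, 0], "travel": [0, 0, 2.2], "hand": 1}, {"dr": [0, 0, 0], "travel": [0, 0, 1], "hand": 1}, {"dr": [0, 0, 0], "travel": [0, 0, 0.2], "hand": 1}, {"dr": [0, 0, 0], "travel": [0, 0, 0], "hand": 0.3}, {"dr": [0, 0, 0], "travel": [0, 0, 0], "hand": 0.3}, {"dr": [0, 0, 0], "travel": [0, 0, 0], "hand": 0.3}, {"dr": [0, 0, 0], "travel": [0, 0, 0], "hand": 0.3}, {"dr": [0, 0, 0], "travel": [0, 0, 0], "hand": 0.3}, {"dr": [0, 0, 0], "travel": [0, 0, 0], "hand": 0.3}], squeeze=35)

```text
clock: 10.83
position: [0.4633, -0.1912, 0.0869]
tool_rot: [180.0, 0.0, 111.7]
force: [-0.6, 0.5, 0.1]
finger_gap: 0.0574
```

Call:
jog_arm(plan=[{"dr": [0, 0, 0], "travel": [0, 0, 0], "hand": 0.3}, {"dr": [0, 0, 0], "travel": [0, 0, 0], "hand": 0.3}, {"dr": [0, 0, 0], "travel": [0, 0, 0], "hand": 0.3}, {"dr": [0, 0, 0], "travel": [0, 0, 0], "hand": 0.3}, {"dr": [0, 0, 0], "travel": [0, 0, -1], "hand": 0.3}, {"dr": [0, 0, 0], "travel": [0, 0, -2], "hand": 0.3}, {"dr": [0, 0, 0], "travel": [0, 0, -2.5], "hand": 0.3}, {"dr": [0, 0, 0], "travel": [0, 0, -2.5], "hand": 0.3}, {"dr": [0, 0, 0], "travel": [0, 0, -2], "hand": 0.3}, {"dr": [0, 0, 0], "travel": [0, 0, -1], "hand": 0.3}, {"dr": [0, 0, 0], "travel": [0, 0, 0], "hand": 0.3}, {"dr": [0, 0, 0], "travel": [0, 0, 0], "hand": 0.3}])

```text
clock: 11.83
position: [0.4628, -0.1911, 0.1961]
tool_rot: [-180.0, 0.0, 111.7]
force: [0.2, 0.1, -4.6]
finger_gap: 0.0377
```

Call:
jog_arm(plan=[{"dr": [0, 0, 3], "travel": [0, 0, 0], "hand": 0.3}, {"dr": [0, 0, 5], "travel": [0, 0, 0], "hand": 0.3}, {"dr": [0, 0, 5], "travel": [0, 0, 0], "hand": 0.3}, {"dr": [0, 0, 5], "travel": [0, 0, 0], "hand": 0.3}, {"dr": [0, 0, 5], "travel": [0, 0, 0], "hand": 0.3}, {"dr": [0, 0, 3.5], "travel": [0, 0, 0], "hand": 0.3}, {"dr": [0, 0, 2], "travel": [0, 0, 0], "hand": 0.3}, {"dr": [0, 0, 0], "travel": [0, 0, 0], "hand": 0.3}, {"dr": [0, 0, 0], "travel": [0, 0, 0], "hand": 0.3}])

```text
clock: 12.58
position: [0.4626, -0.1907, 0.1953]
tool_rot: [-179.9, -0.0, 83.3]
force: [-0.6, -0.1, -2.8]
finger_gap: 0.0376
```

```bash
python3 -c "
from go import *
from meas import *
from bench import eyes
print(delta(shelf(-.003,-.07,.205)))
c=eyes.read_camera('scene'); cv2.imwrite('pics/s6.png',c['pixels'][:,:,::-1])
c=eyes.read_camera('wrist'); cv2.imwrite('pics/w6.png',c['pixels'][:,:,::-1]); P=cloud(c)
bottle([c],(.463,-.189),.1)
"
```

```text
(array([17.78, 15.08,  0.9 ]), array([-179.9,   -0. ,   83.3]), 0.0376, 12.58, array([-0.6, -0.1, -2.8]), array([ 0.4626, -0.1907,  0.2141]))
 cam 0 cap [ 0.4645 -0.1829] r 0.0306 med [ 0.4663 -0.1796] ztop 0.2204 rect c [ 0.4657 -0.1723] [0.0256 0.0461] ang 82.9
 both rect [ 0.4657 -0.1723] [0.0256 0.0461] 82.9
```

View pics/s6.png

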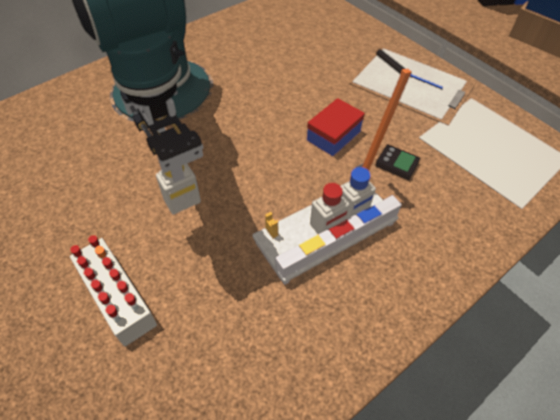

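View pics/w6.png

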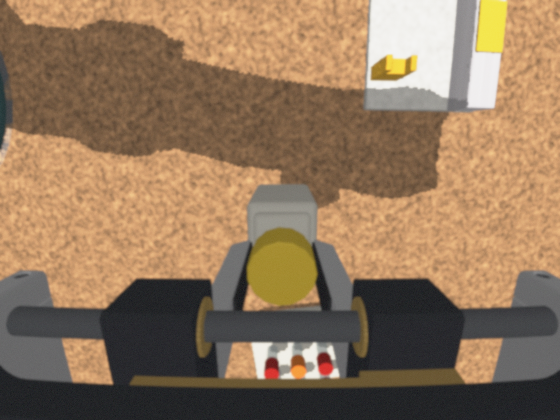

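The scene and wrist views show the yellow bottle (180,188 and 282,266) hanging square with its underside at z = 0.10. I'll carry it over the catch.

Call:
jog_arm(plan=[{"dr": [0, 0, 0], "travel": [0.8, 0.5, -0.5], "hand": 0.3}, {"dr": [0, 0, 0], "travel": [1.5, 1.2, -0.5], "hand": 0.3}, {"dr": [0, 0, 0], "travel": [2.2, 1.8, 0], "hand": 0.3}, {"dr": [0, 0, 0], "travel": [2.4, 2, 0], "hand": 0.3}, {"dr": [0, 0, 0], "travel": [2.4, 2, 0], "hand": 0.3}, {"dr": [0, 0, 0], "travel": [2.4, 2, 0], "hand": 0.3}, {"dr": [0, 0, 0], "travel": [2.2, 2, 0], "hand": 0.3}, {"dr": [0, 0, 0], "travel": [2, 1.7, 0], "hand": 0.3}, {"dr": [0, 0, 0], "travel": [1.2, 1.2, 0], "hand": 0.3}, {"dr": [0, 0, 0], "travel": [0.6, 0.6, 0], "hand": 0.3}, {"dr": [0, 0, 0], "travel": [0, 0, 0], "hand": 0.3}, {"dr": [0, 0, 0], "travel": [0, 0, 0], "hand": 0.3}])

```text
clock: 13.68
position: [0.6328, -0.0331, 0.2062]
tool_rot: [-180.0, -0.0, 83.2]
force: [0.6, -0.9, -3.0]
finger_gap: 0.0374
```

```bash
python3 -c "
from go import *
from meas import *
from bench import eyes
print(delta(shelf(-.003,-.07,.144)))
c=eyes.read_camera('wrist'); cv2.imwrite('pics/w7.png',c['pixels'][:,:,::-1]); P=cloud(c)
for col in ('red','blue','yellow'):
  for ce,a,m in blobs(mask(c,col),200): print(col,a,ce.round(),np.median(P[m],0).round(4))
c=eyes.read_camera('scene'); P=cloud(c); a=cv2.resize(c['pixels'][100:280,250:430],(600,600),interpolation=cv2.INTER_CUBIC); cv2.imwrite('pics/s7c.png',a[:,:,::-1])
"
```

```text
(array([0.13, 0.03, 8.1 ]), array([-180. ,   -0. ,   83.2]), 0.0374, 13.68, array([ 0.6, -0.9, -3. ]), array([ 0.6328, -0.0331,  0.225 ]))
red 1358 [62. 10.] [0.4334 0.1927 0.0629]
red 1711 [287. 138.] [0.6464 0.0362 0.1503]
red 1012 [328. 137.] [0.6886 0.0319 0.0733]
blue 1183 [98. 18.] [0.4555 0.1928 0.0245]
blue 2246 [282.  43.] [0.6503 0.1034 0.1501]
blue 1167 [330.  64.] [0.697  0.1004 0.0733]
yellow 808 [327. 204.] [ 0.6814 -0.0354  0.0733]
yellow 4130 [281. 267.] [ 0.6342 -0.0288  0.2399]
```

View pics/w7.png

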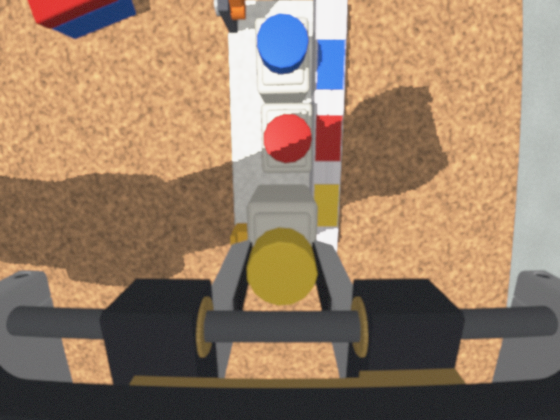

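View pics/s7c.png

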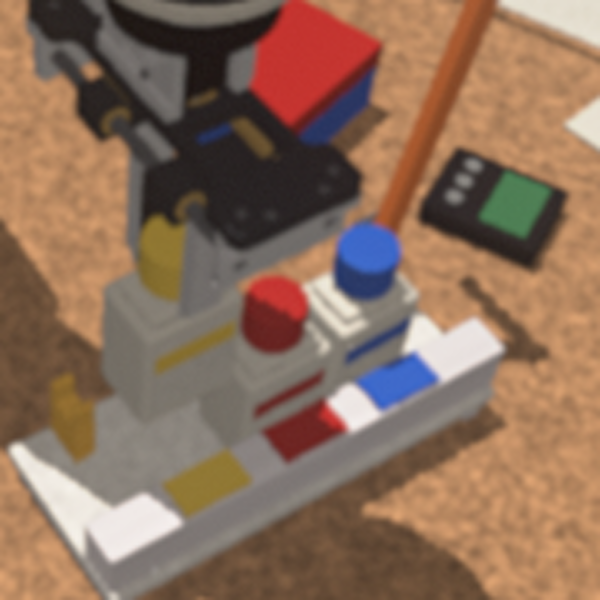

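The yellow cap (281,267) sits just off its tag (327,204), its top at z = 0.240, so it has to go down 9 cm.

Call:
jog_arm(plan=[{"dr": [0, 0, 0], "travel": [0.1, 0.1, 1], "hand": 0.3}, {"dr": [0, 0, 0], "travel": [0, 0, 2], "hand": 0.3}, {"dr": [0, 0, 0], "travel": [0, 0, 2], "hand": 0.3}, {"dr": [0, 0, 0], "travel": [0, 0, 1.5], "hand": 0.3}, {"dr": [0, 0, 0], "travel": [0, 0, 1], "hand": 0.3}, {"dr": [0, 0, 0], "travel": [0, 0, 0.6], "hand": 0.3}, {"dr": [0, 0, 0], "travel": [0, 0, 0.4], "hand": 0.3}, {"dr": [0, 0, 0], "travel": [0, 0, 0.2], "hand": 0.3}, {"dr": [0, 0, 0], "travel": [0, 0, 0], "hand": 0.3}, {"dr": [0, 0, 0], "travel": [0, 0, 0], "hand": 0.3}])

```text
clock: 14.62
position: [0.6345, -0.0322, 0.12]
tool_rot: [180.0, -0.0, 83.2]
force: [-0.1, 0.2, -3.2]
finger_gap: 0.0372
```

```bash
python3 -c "
from go import *
from meas import *
from bench import eyes
print(delta(shelf(-.003,-.07,.135)))
c=eyes.read_camera('wrist'); cv2.imwrite('pics/w8.png',c['pixels'][:,:,::-1]); P=cloud(c)
for col in ('red','yellow'):
  for ce,a,m in blobs(mask(c,col),200): print(col,a,ce.round(),np.median(P[m],0).round(4))
"
```

```text
(array([ 0.02, -0.13,  0.38]), array([180. ,  -0. ,  83.2]), 0.0372, 14.62, array([-0.1,  0.2, -3.2]), array([ 0.6345, -0.0322,  0.1388]))
red 6398 [305. 139.] [0.6529 0.0354 0.1498]
yellow 1477 [340. 227.] [ 0.6816 -0.0346  0.0734]
yellow 4102 [281. 267.] [ 0.6359 -0.0278  0.1537]
```

Still hanging about 3.7 mm up. I'll lower it to contact, release, and retract.

Call:
jog_arm(plan=[{"dr": [0, 0, 0], "travel": [0, 0, 0.2], "hand": 0.3}, {"dr": [0, 0, 0], "travel": [0, 0, 0.2], "hand": 0.3}, {"dr": [0, 0, 0], "travel": [0, 0, 0], "hand": 0.3}, {"dr": [0, 0, 0], "travel": [0, 0, 0], "hand": 0.3}])

```text
clock: 15.0
position: [0.6349, -0.0323, 0.1163]
tool_rot: [179.9, 0.0, 83.2]
force: [-0.4, -0.2, 6.7]
finger_gap: 0.0379
```

Call:
jog_arm(plan=[{"dr": [0, 0, 0], "travel": [0, 0, 0], "hand": 0.75}, {"dr": [0, 0, 0], "travel": [0, 0, 0], "hand": 0.75}, {"dr": [0, 0, 0], "travel": [0, 0, 0], "hand": 0.75}, {"dr": [0, 0, 0], "travel": [0, 0, 0], "hand": 0.75}, {"dr": [0, 0, 0], "travel": [0, 0, -1], "hand": 0.75}, {"dr": [0, 0, 0], "travel": [0, 0, -2], "hand": 0.75}, {"dr": [0, 0, 0], "travel": [0, 0, -3], "hand": 0.75}, {"dr": [0, 0, 0], "travel": [0, 0, -3], "hand": 0.75}, {"dr": [0, 0, 0], "travel": [0, 0, -2], "hand": 0.75}, {"dr": [0, 0, 0], "travel": [0, -1, 0], "hand": 0.75}, {"dr": [0, 0, 0], "travel": [0, -2, 0], "hand": 0.75}, {"dr": [0, 0, 0], "travel": [0, -3, 0], "hand": 0.75}])

```text
clock: 16.0
position: [0.5749, -0.025, 0.226]
tool_rot: [180.0, -0.0, 83.2]
force: [1.0, 0.9, 0.8]
finger_gap: 0.0704
```

Call:
jog_arm(plan=[{"dr": [0, 0, 0], "travel": [0, -3, 0], "hand": 0.75}, {"dr": [0, 0, 0], "travel": [0, -3, 0], "hand": 0.75}, {"dr": [0, 0, 0], "travel": [0, -3, 0], "hand": 0.75}, {"dr": [0, 0, 0], "travel": [0, -3, 0], "hand": 0.75}, {"dr": [0, 0, 0], "travel": [0, -2, 0], "hand": 0.75}, {"dr": [0, 0, 0], "travel": [0, -1, 0], "hand": 0.75}, {"dr": [0, 0, 0], "travel": [0, 0, 0], "hand": 0.75}])

```text
clock: 16.58
position: [0.4247, -0.0073, 0.2262]
tool_rot: [179.9, 0.1, 83.2]
force: [-0.2, 0.0, 1.2]
finger_gap: 0.0705
```

```bash
cat > chk.py <<'E'
from go import *
from meas import *
from bench import eyes
import sys
k=sys.argv[1]
t=eyes.read_camera('top'); s=eyes.read_camera('scene')
cv2.imwrite(f'pics/s{k}.png',s['pixels'][:,:,::-1]); cv2.imwrite(f'pics/t{k}.png',t['pixels'][:,:,::-1])
M=Ro.from_euler('z',-A).as_matrix()[:2,:2]
for i,c in enumerate((t,s)):
  P=cloud(c)
  for col in ('red','blue','yellow'):
    T=[];C=[]
    for ce,a,m in blobs(mask(c,col),60):
      q=P[m]; q=q[(q[:,0]>.6)&(abs(q[:,1])<.2)]
      T.append(q[abs(q[:,2]-.073)<.004]); C.append(q[abs(q[:,2]-.15)<.004])
    mid=lambda L:np.array(cv2.minEnclosingCircle(np.concatenate(L)[:,:2].astype(np.float32))[0])
    cx=mid(C); print(i,col,'cap',cx.round(4),'in shelf mm',((M@(cx-S))*1000).round(1), 'minus tag',((M@(cx-mid(T)))*1000).round(1) if len(np.concatenate(T))>40 else '')
    q=P.reshape(-1,3); l=(q[:,:2]-cx)@M.T; b=q[(q[:,2]>.1)&(q[:,2]<.116)&(abs(l[:,0])<.03)&(abs(l[:,1])<.034)]
    if len(b)>20:print('   body rect',cv2.minAreaRect(b[:,:2].astype(np.float32)))
E
python3 chk.py 9; python3 -c "
from go import *
print(delta(shelf(-.09,.17,.4)))"
```

```text
0 red cap [0.6432 0.0368] in shelf mm [-1.3 -0.6] minus tag [-46.8  -0.9]
   body rect ((0.642709493637085, 0.03748149424791336), (0.0620306096971035, 0.04597613960504532), 85.80919647216797)
0 blue cap [0.6469 0.1042] in shelf mm [-5.5 66.8] minus tag [-47.2  -4.1]
   body rect ((0.6469582319259644, 0.10656479746103287), (0.06203480809926987, 0.04657427594065666), 84.32333374023438)
0 yellow cap [ 0.6331 -0.031 ] in shelf mm [ -3.2 -69.2] minus tag [-44.8  -0.4]
   body rect ((0.6326767802238464, -0.03070956841111183), (0.06198420003056526, 0.046779751777648926), 83.1671142578125)
1 red cap [0.6457 0.037 ] in shelf mm [ 1.2 -0.2] minus tag [-42.8  -0.6]
   body rect ((0.6470959186553955, 0.037092678248882294), (0.06329260021448135, 0.04612761735916138), 83.27043151855469)
1 blue cap [0.6513 0.1069] in shelf mm [-1.5 69.9] minus tag [-45.4  -0.7]
   body rect ((0.6506397724151611, 0.10526594519615173), (0.05999252200126648, 0.04739675298333168), 85.5582275390625)
1 yellow cap [ 0.6353 -0.0305] in shelf mm [ -1.1 -68.4] minus tag [-45.4   1.8]
   body rect ((0.637140154838562, -0.030385464429855347), (0.0633871778845787, 0.04538168013095856), 81.94258117675781)
(array([ 24.03,  12.12, -15.5 ]), array([179.9,   0. ,  83.2]), 0.0703, 16.68, array([-0.5, -0.2, -0.3]), array([ 0.4265, -0.0075,  0.2449]))
```

View pics/s9.png

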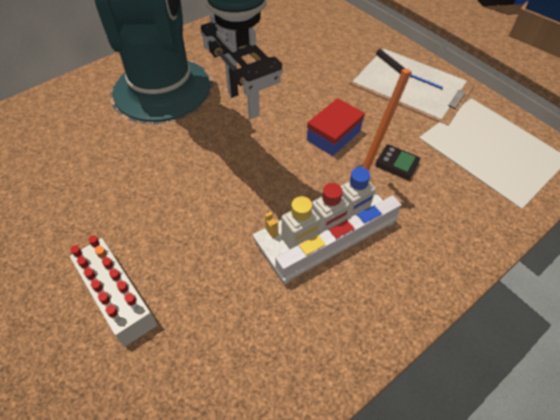

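View pics/t9.png

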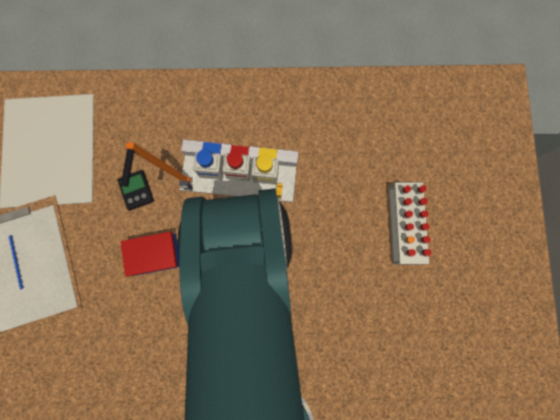

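The scene view shows all three bottles in a row (302,207), (332,193) and (360,178), each by its own tag and with labels parallel to the rail. Top and scene agree within a few mm. Next I'll measure the bar handle.

Run:
```python
from go import *; from meas import *
from bench import eyes
print(ctrl.observe()['qpos'].round(1))
M=Ro.from_euler('z',-A).as_matrix()[:2,:2]
for n in('top','scene'):
    c=eyes.read_camera(n); P=cloud(c).reshape(-1,3); L=np.c_[(P[:,:2]-S)@M.T,P[:,2]]
    v=hsv(c)[...,2].ravel(); o=mask(c,'orange').ravel()>0
    k=(v<70)&(L[:,0]>-.13)&(L[:,0]<-.04)&(L[:,1]>.12)&(L[:,1]<.22)&(L[:,2]>.28)&(L[:,2]<.36)
    print(n,'rod',k.sum(),np.percentile(L[k],[3,50,97],axis=0).round(4).tolist())
    b=L[o&(L[:,1]>.1)&(L[:,1]<.25)&(L[:,2]>.15)&(L[:,2]<.34)&(abs(L[:,0]+.045)<.03)]
    if len(b)>30: print('bar',len(b),np.median(b,0).round(4)); f=np.polyfit(b[:,2]-.075,b[:,1]-.122,1); print('slope',f,'theta',np.pi/2+np.arctan(f[0]), b[:,2].max())
```

```text
[ 39.2   3.9 -43.6 116.4   3.1  60.7 -12.7]
top rod 265 [[-0.1212, 0.1625, 0.3214], [-0.0913, 0.1671, 0.3259], [-0.0559, 0.1737, 0.3288]]
bar 311 [-0.0485  0.1512  0.2617]
slope [ 0.20730538 -0.00866246] theta 1.7752063254841097 0.3294805583421494
scene rod 153 [[-0.1148, 0.1625, 0.3206], [-0.0837, 0.1653, 0.3253], [-0.055, 0.169, 0.3284]]
```

Call:
jog_arm(plan=[{"dr": [0, 0, -7], "travel": [0, 0, -1.5], "hand": 0.75}, {"dr": [0, 0, -7], "travel": [0, 0, -1.5], "hand": 0.75}, {"dr": [0, 0, -7], "travel": [0, 0, -1.5], "hand": 0.75}, {"dr": [0, 0, -7], "travel": [0, 0, -1.5], "hand": 0.75}, {"dr": [0, 0, -7], "travel": [0, 0, -1.5], "hand": 0.75}, {"dr": [0, 0, -7], "travel": [0, 0, -1.5], "hand": 0.75}, {"dr": [0, 0, -7], "travel": [0, 0, -1.5], "hand": 0.75}, {"dr": [0, 0, -7], "travel": [0, 0, -1.5], "hand": 0.75}, {"dr": [0, 0, -7], "travel": [0, 0, -1.5], "hand": 0.75}, {"dr": [0, 0, -7], "travel": [0, 0, -1.5], "hand": 0.75}, {"dr": [0, 0, -7], "travel": [0, 0, -1], "hand": 0.75}, {"dr": [0, 0, -7], "travel": [0, 0, -1], "hand": 0.75}])

```text
clock: 17.78
position: [0.4265, -0.0074, 0.3961]
tool_rot: [180.0, -0.0, 167.5]
force: [-0.8, -0.3, -0.5]
finger_gap: 0.0708
```

Call:
jog_arm(plan=[{"dr": [0, 0, -6], "travel": [0, 0, 0], "hand": 0.75}, {"dr": [0, 0, 0], "travel": [0, 0, 0], "hand": 0.75}, {"dr": [0, 0, 0], "travel": [0, 0, 0], "hand": 0.75}])

```text
clock: 18.03
position: [0.4261, -0.0073, 0.3952]
tool_rot: [180.0, -0.0, 173.0]
force: [0.2, 0.1, -0.2]
finger_gap: 0.0702
```

```bash
python3 -c "
from go import *
print(delta(shelf(-.092,.167,.41)),ctrl.observe()['qpos'].round(1))"
```

```text
(array([-11.87,  23.76,   0.41]), array([180.,  -0., 173.]), 0.0702, 18.03, array([ 0.2,  0.1, -0.2]), array([ 0.4261, -0.0073,  0.414 ])) [ 40.   -4.5 -39.8 100.9  -2.9  82.5  83.7]
```

Call:
jog_arm(plan=[{"dr": [0, 0, 0], "travel": [-1, 2, 0], "hand": 0.75}, {"dr": [0, 0, 0], "travel": [-1.5, 3, 0], "hand": 0.75}, {"dr": [0, 0, 0], "travel": [-1.7, 3.4, 0], "hand": 0.75}, {"dr": [0, 0, 0], "travel": [-1.7, 3.4, 0], "hand": 0.75}, {"dr": [0, 0, 0], "travel": [-1.7, 3.4, 0], "hand": 0.75}, {"dr": [0, 0, 0], "travel": [-1.7, 3.4, 0], "hand": 0.75}, {"dr": [0, 0, 0], "travel": [-1.5, 3, 0], "hand": 0.75}, {"dr": [0, 0, 0], "travel": [-1, 2.1, 0], "hand": 0.75}, {"dr": [0, 0, 0], "travel": [0, 0, 0], "hand": 0.75}, {"dr": [0, 0, 0], "travel": [0, 0, 0], "hand": 0.75}])

```text
clock: 18.87
position: [0.5711, 0.2153, 0.3941]
tool_rot: [180.0, -0.2, 173.1]
force: [0.2, 0.1, 0.3]
finger_gap: 0.0706
```

```bash
python3 -c "
from go import *
from meas import *
from bench import eyes
c=eyes.read_camera('wrist'); cv2.imwrite('pics/w10.png',c['pixels'][:,:,::-1])
print(delta(shelf(-.092,.167,.321)))"
```

```text
(array([-0.2 ,  0.01,  9.24]), array([ 1.800e+02, -1.000e-01,  1.731e+02]), 0.0705, 18.92, array([-0.2, -0.7,  0.2]), array([0.5711, 0.2142, 0.4134]))
```

View pics/w10.png

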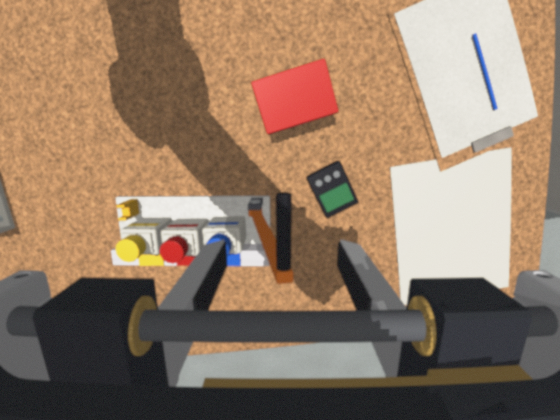

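The wrist view shows the black rod at (284,230) centred between the fingers and parallel to the pads. I'll go down and close lightly.

Call:
jog_arm(plan=[{"dr": [0, 0, 0], "travel": [-0.2, 0, 1.5], "hand": 0.75}, {"dr": [0, 0, 0], "travel": [0, 0, 2.5], "hand": 0.75}, {"dr": [0, 0, 0], "travel": [0, 0, 2.5], "hand": 0.75}, {"dr": [0, 0, 0], "travel": [0, 0, 1.7], "hand": 0.75}, {"dr": [0, 0, 0], "travel": [0, 0, 1], "hand": 0.75}, {"dr": [0, 0, 0], "travel": [0, 0, 0], "hand": 0.1}, {"dr": [0, 0, 0], "travel": [0, 0, 0], "hand": 0.1}, {"dr": [0, 0, 0], "travel": [0, 0, 0], "hand": 0.1}, {"dr": [0, 0, 0], "travel": [0, 0, 0], "hand": 0.1}, {"dr": [0, 0, 0], "travel": [0, 0, 0], "hand": 0.1}, {"dr": [0, 0, 0], "travel": [0, 0, 0], "hand": 0.1}, {"dr": [0, 0, 0], "travel": [0, 0, 0], "hand": 0.1}], squeeze=10)

```text
clock: 19.92
position: [0.5731, 0.2139, 0.3038]
tool_rot: [180.0, 0.0, 173.2]
force: [-0.0, 0.7, -0.7]
finger_gap: 0.0269
```

Call:
jog_arm(plan=[{"dr": [0, 0, 0], "travel": [0, 0, 0], "hand": 0.1}, {"dr": [0, 0, 0], "travel": [0, 0, 0], "hand": 0.1}, {"dr": [0, 0, 0], "travel": [0, 0, 0], "hand": 0.1}])

```text
clock: 20.17
position: [0.573, 0.214, 0.3036]
tool_rot: [180.0, 0.0, 173.2]
force: [-0.3, 2.2, 1.1]
finger_gap: 0.0137
```

Run:
```python
from go import *
s=delta(shelf(-.092,.167,.321)); print(s)
M=Ro.from_euler('z',-A).as_matrix()[:2,:2]
p=s[-1]; l=M@(p[:2]-S); print(l,p[2]); th0=np.arctan2(p[2]-.075,.122-l[1]); print(th0,np.hypot(p[2]-.075,.122-l[1]))
th=np.linspace(1.752,-.005,25); y=.122-.25*np.cos(th); z=.075+.25*np.sin(th)
for i in range(24): print(i,th[i+1].round(3),[0,round((y[i+1]-y[i])*100,2),round(-(z[i+1]-z[i])*100,2)])
```

```text
(array([ 0.01, -0.  ,  0.14]), array([180. ,   0. , 173.2]), 0.0137, 20.17, array([-0.3,  2.2,  1.1]), array([0.573 , 0.214 , 0.3224]))
[-0.09191902  0.16699112] 0.3224
1.7506862275548416 0.2514576724186256
0 1.679 [0, np.float64(-1.81), np.float64(-0.26)]
1 1.606 [0, np.float64(-1.83), np.float64(-0.13)]
2 1.532 [0, np.float64(-1.83), np.float64(0.0)]
3 1.459 [0, np.float64(-1.82), np.float64(0.14)]
4 1.386 [0, np.float64(-1.81), np.float64(0.27)]
5 1.313 [0, np.float64(-1.79), np.float64(0.4)]
6 1.24 [0, np.float64(-1.75), np.float64(0.53)]
7 1.166 [0, np.float64(-1.71), np.float64(0.66)]
8 1.093 [0, np.float64(-1.65), np.float64(0.78)]
9 1.02 [0, np.float64(-1.59), np.float64(0.9)]
10 0.947 [0, np.float64(-1.52), np.float64(1.01)]
11 0.874 [0, np.float64(-1.44), np.float64(1.12)]
12 0.8 [0, np.float64(-1.36), np.float64(1.23)]
13 0.727 [0, np.float64(-1.27), np.float64(1.32)]
14 0.654 [0, np.float64(-1.17), np.float64(1.41)]
15 0.581 [0, np.float64(-1.06), np.float64(1.49)]
16 0.507 [0, np.float64(-0.95), np.float64(1.57)]
17 0.434 [0, np.float64(-0.83), np.float64(1.63)]
18 0.361 [0, np.float64(-0.71), np.float64(1.69)]
19 0.288 [0, np.float64(-0.58), np.float64(1.73)]
20 0.215 [0, np.float64(-0.45), np.float64(1.77)]
21 0.141 [0, np.float64(-0.32), np.float64(1.8)]
22 0.068 [0, np.float64(-0.19), np.float64(1.82)]
23 -0.005 [0, np.float64(-0.06), np.float64(1.83)]
```

Gripped, with a gap of 13.7 mm on the 14 mm rod. Now the first half of the arc.

Call:
jog_arm(plan=[{"dr": [0, 0, 0], "travel": [0, -0.9, -0.14], "hand": 0.1}, {"dr": [0, 0, 0], "travel": [0, -0.91, -0.12], "hand": 0.1}, {"dr": [0, 0, 0], "travel": [0, -1.83, -0.13], "hand": 0.1}, {"dr": [0, 0, 0], "travel": [0, -1.83, 0], "hand": 0.1}, {"dr": [0, 0, 0], "travel": [0, -1.82, 0.14], "hand": 0.1}, {"dr": [0, 0, 0], "travel": [0, -1.81, 0.27], "hand": 0.1}, {"dr": [0, 0, 0], "travel": [0, -1.79, 0.4], "hand": 0.1}, {"dr": [0, 0, 0], "travel": [0, -1.75, 0.53], "hand": 0.1}, {"dr": [0, 0, 0], "travel": [0, -1.71, 0.66], "hand": 0.1}, {"dr": [0, 0, 0], "travel": [0, -1.65, 0.78], "hand": 0.1}, {"dr": [0, 0, 0], "travel": [0, 0, 0], "hand": 0.1}, {"dr": [0, 0, 0], "travel": [0, 0, 0], "hand": 0.1}])

```text
clock: 21.17
position: [0.5536, 0.0534, 0.2795]
tool_rot: [-179.9, -0.1, 173.0]
force: [-3.8, -4.3, 6.6]
finger_gap: 0.0134
```

```bash
cat > arc.py <<'E'
from go import *
import sys
s=delta(shelf(0,0,0)); p=s[-1]; M=Ro.from_euler('z',-A).as_matrix()[:2,:2]; l=M@(p[:2]-S)
th=np.arctan2(p[2]-.075,.122-l[1]); print(s[1:],l.round(4),'th',th,'r',np.hypot(p[2]-.075,.122-l[1]))
e=float(sys.argv[1]); n=int(sys.argv[2]); T=np.linspace(th,e,n+1)[1:]
y=np.r_[l[1],.122-.25*np.cos(T)]; z=np.r_[p[2],.075+.25*np.sin(T)]
for i in range(n): print([round(float(y[i+1]-y[i])*100,2),round(-float(z[i+1]-z[i])*100,2)])
E
python3 arc.py 0.3 11
python3 -c "
from h import *
from bench import eyes
c=eyes.read_camera('scene');cv2.imwrite('pics/s11.png',c['pixels'][:,:,::-1])"
```

```text
(array([-1.799e+02, -1.000e-01,  1.730e+02]), 0.0134, 21.17, array([-3.8, -4.3,  6.6]), array([0.5536, 0.0535, 0.2983])) [-0.0922  0.0053] th 1.0893019147089293 r 0.2519452008016732
[-1.47, 1.06]
[-1.49, 1.0]
[-1.42, 1.1]
[-1.33, 1.2]
[-1.24, 1.29]
[-1.15, 1.38]
[-1.05, 1.46]
[-0.94, 1.53]
[-0.83, 1.59]
[-0.71, 1.65]
[-0.59, 1.69]
```

View pics/s11.png

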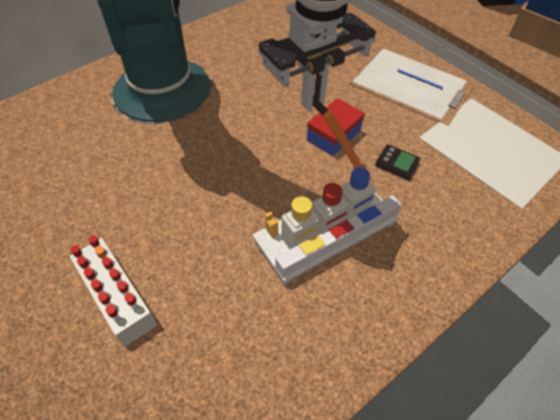

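The scene view shows the bar following the gripper, from (362,165) to (318,103), with the bottles untouched and the forces small. I'll carry on.

Call:
jog_arm(plan=[{"dr": [0, 0, 0], "travel": [0, -0.8, 0.5], "hand": 0.1}, {"dr": [0, 0, 0], "travel": [0, -0.7, 0.55], "hand": 0.1}, {"dr": [0, 0, 0], "travel": [0, -1.49, 1], "hand": 0.1}, {"dr": [0, 0, 0], "travel": [0, -1.42, 1.1], "hand": 0.1}, {"dr": [0, 0, 0], "travel": [0, -1.33, 1.2], "hand": 0.1}, {"dr": [0, 0, 0], "travel": [0, -1.24, 1.29], "hand": 0.1}, {"dr": [0, 0, 0], "travel": [0, -1.15, 1.38], "hand": 0.1}, {"dr": [0, 0, 0], "travel": [0, -1.05, 1.46], "hand": 0.1}, {"dr": [0, 0, 0], "travel": [0, -0.94, 1.53], "hand": 0.1}, {"dr": [0, 0, 0], "travel": [0, -0.83, 1.59], "hand": 0.1}, {"dr": [0, 0, 0], "travel": [0, 0, 0], "hand": 0.1}, {"dr": [0, 0, 0], "travel": [0, 0, 0], "hand": 0.1}])

```text
clock: 22.22
position: [0.5409, -0.0538, 0.1629]
tool_rot: [180.0, -0.1, 173.2]
force: [0.4, -3.3, -0.4]
finger_gap: 0.0134
```

```bash
python3 arc.py -0.01 8
python3 -c "
from h import *
from bench import eyes
c=eyes.read_camera('scene');cv2.imwrite('pics/s12.png',c['pixels'][:,:,::-1])"
```

```text
(array([ 1.800e+02, -1.000e-01,  1.732e+02]), 0.0134, 22.22, array([ 0.4, -3.3, -0.4]), array([ 0.5409, -0.0538,  0.1817])) [-0.0921 -0.1027] th 0.4432858168876046 r 0.24877013323152983
[-0.68, 1.24]
[-0.5, 1.33]
[-0.42, 1.35]
[-0.34, 1.37]
[-0.27, 1.39]
[-0.19, 1.4]
[-0.11, 1.41]
[-0.03, 1.42]
```

View pics/s12.png

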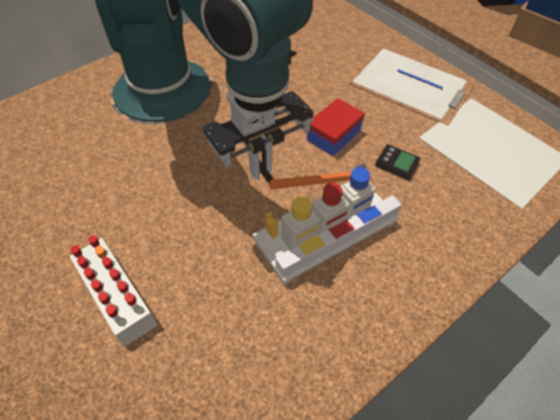

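The bar end is at (275,184), coming down in front of the bottles. I'll close the rest slowly.

Call:
jog_arm(plan=[{"dr": [0, 0, 0], "travel": [0, -0.6, 1.24], "hand": 0.1}, {"dr": [0, 0, 0], "travel": [0, -0.5, 1.33], "hand": 0.1}, {"dr": [0, 0, 0], "travel": [0, -0.42, 1.35], "hand": 0.1}, {"dr": [0, 0, 0], "travel": [0, -0.34, 1.37], "hand": 0.1}, {"dr": [0, 0, 0], "travel": [0, -0.27, 1.39], "hand": 0.1}, {"dr": [0, 0, 0], "travel": [0, -0.19, 1.4], "hand": 0.1}, {"dr": [0, 0, 0], "travel": [0, -0.1, 1.2], "hand": 0.1}, {"dr": [0, 0, 0], "travel": [0, 0, 0.8], "hand": 0.1}, {"dr": [0, 0, 0], "travel": [0, 0, 0.5], "hand": 0.1}, {"dr": [0, 0, 0], "travel": [0, 0, 0], "hand": 0.1}, {"dr": [0, 0, 0], "travel": [0, 0, 0], "hand": 0.1}])

```text
clock: 23.18
position: [0.538, -0.0785, 0.057]
tool_rot: [-180.0, -0.0, 173.2]
force: [1.1, -4.7, -1.7]
finger_gap: 0.0136
```

```bash
cat > barchk.py <<'E'
from go import *; from meas import *
from bench import eyes
M=Ro.from_euler('z',-A).as_matrix()[:2,:2]
for n in('top','scene','wrist'):
    c=eyes.read_camera(n); P=cloud(c).reshape(-1,3); L=np.c_[(P[:,:2]-S)@M.T,P[:,2]]
    o=mask(c,'orange').ravel()>0
    b=L[o&(abs(L[:,1])<.16)&(abs(L[:,0]+.045)<.02)&(L[:,2]<.2)&(L[:,2]>.06)]
    if len(b)<30: print(n,'few',len(b)); continue
    for y0 in(-.13,-.1,-.05,0,.05,.1):
        k=b[abs(b[:,1]-y0)<.015]
        if len(k)>5: print(n,y0,len(k),'top z',np.percentile(k[:,2],85).round(4),end=' | ')
    print()
E
python3 arc.py 0 1; python3 barchk.py
```

```text
(array([-180. ,   -0. ,  173.2]), 0.0136, 23.18, array([ 1.1, -4.7, -1.7]), array([ 0.538 , -0.0784,  0.0758])) [-0.0921 -0.1275] th 0.003206451547673961 r 0.24949741449428664
[-0.05, 0.08]
top 0 22 top z 0.0862 | top 0.05 28 top z 0.0859 | top 0.1 39 top z 0.0844 | 
scene few 0
wrist -0.13 241 top z 0.0884 | wrist -0.05 197 top z 0.0869 |
```

Bar heights suggest about 0.015 rad is left. I'll press on gently until force shows it is seated.

Call:
jog_arm(plan=[{"dr": [0, 0, 0], "travel": [0, 0, 0.2], "hand": 0.1}, {"dr": [0, 0, 0], "travel": [0, 0, 0.2], "hand": 0.1}, {"dr": [0, 0, 0], "travel": [0, 0, 0.2], "hand": 0.1}, {"dr": [0, 0, 0], "travel": [0, 0, 0], "hand": 0.1}, {"dr": [0, 0, 0], "travel": [0, 0, 0], "hand": 0.1}])

```text
clock: 23.75
position: [0.5382, -0.0785, 0.0517]
tool_rot: [-179.9, 0.0, 173.1]
force: [-0.4, -4.5, 4.3]
finger_gap: 0.0135
```

```bash
python3 arc.py 0 1; python3 barchk.py
```

```text
(array([-179.9,    0. ,  173.1]), 0.0135, 23.75, array([-0.4, -4.5,  4.3]), array([ 0.5382, -0.0785,  0.0705])) [-0.0918 -0.1276] th -0.018028933434115674 r 0.24961231386876212
[-0.04, -0.45]
top 0 15 top z 0.0852 | top 0.05 22 top z 0.0853 | top 0.1 33 top z 0.0845 | 
scene few 0
wrist -0.13 263 top z 0.0837 | wrist -0.05 268 top z 0.0838 |
```

The bar is level (top 0.0837 along its length against 0.083 nominal), and the force has turned upward, so it rests in the catch. I'll release it and retract.

Call:
jog_arm(plan=[{"dr": [0, 0, 0], "travel": [0, 0, 0], "hand": 0.5}, {"dr": [0, 0, 0], "travel": [0, 0, 0], "hand": 0.5}, {"dr": [0, 0, 0], "travel": [0, 0, 0], "hand": 0.5}, {"dr": [0, 0, 0], "travel": [0, 0, 0], "hand": 0.5}, {"dr": [0, 0, 0], "travel": [0, 0, 0], "hand": 0.5}, {"dr": [0, 0, 0], "travel": [0, 0, -1], "hand": 0.5}, {"dr": [0, 0, 0], "travel": [0, 0, -2], "hand": 0.5}, {"dr": [0, 0, 0], "travel": [0, 0, -3], "hand": 0.5}, {"dr": [0, 0, 0], "travel": [0, 0, -3], "hand": 0.5}, {"dr": [0, 0, 0], "travel": [0, 0, -3], "hand": 0.5}, {"dr": [0, 0, 0], "travel": [2, 0, -2], "hand": 0.5}, {"dr": [0, 0, 0], "travel": [3, 0, 0], "hand": 0.5}])

```text
clock: 24.9
position: [0.4909, -0.0713, 0.1957]
tool_rot: [180.0, 0.3, 173.2]
force: [0.4, 0.5, 0.7]
finger_gap: 0.0468
```

Call:
jog_arm(plan=[{"dr": [0, 0, 0], "travel": [3, -3, 0], "hand": 0.5}, {"dr": [0, 0, 0], "travel": [2, -3, 0], "hand": 0.5}, {"dr": [0, 0, 0], "travel": [0, -4, 0], "hand": 0.5}, {"dr": [0, 0, 0], "travel": [0, -4, 0], "hand": 0.5}, {"dr": [0, 0, 0], "travel": [0, -4, 0], "hand": 0.5}, {"dr": [0, 0, 0], "travel": [0, -3, 0], "hand": 0.5}, {"dr": [0, 0, 0], "travel": [0, 0, 0], "hand": 0.5}, {"dr": [0, 0, 0], "travel": [0, 0, 0], "hand": 0.5}, {"dr": [0, 0, 0], "travel": [0, 0, 0], "hand": 0.5}])

```text
clock: 25.65
position: [0.4146, -0.2732, 0.1921]
tool_rot: [180.0, 0.0, 173.2]
force: [0.4, 1.4, -0.5]
finger_gap: 0.0467
```

```bash
python3 chk.py 13; python3 barchk.py; python3 arc.py 0 1|head -1
```

```text
0 red cap [0.6433 0.0365] in shelf mm [-1.1 -0.9] minus tag [-45.9  -1.5]
   body rect ((0.6422850489616394, 0.03736404329538345), (0.06189790740609169, 0.04675641655921936), 87.16849517822266)
0 blue cap [0.6472 0.1053] in shelf mm [-5.3 67.8] minus tag [-49.3  -2.8]
   body rect ((0.6470983624458313, 0.10678447037935257), (0.06233545392751694, 0.04601756110787392), 83.05925750732422)
0 yellow cap [ 0.633  -0.0312] in shelf mm [ -3.3 -69.4] minus tag [-44.5  -0.5]
   body rect ((0.6329464912414551, -0.03070366382598877), (0.061761531978845596, 0.046983152627944946), 83.81806182861328)
1 red cap [0.6461 0.0375] in shelf mm [1.6 0.4] minus tag [-42.8  -0. ]
   body rect ((0.6474761366844177, 0.03703823685646057), (0.06216073036193848, 0.04538162425160408), 82.61407470703125)
1 blue cap [0.651  0.1073] in shelf mm [-1.8 70.2] minus tag [-45.7   0.5]
   body rect ((0.6513074636459351, 0.10449628531932831), (0.05885520949959755, 0.0466858334839344), 85.07438659667969)
1 yellow cap [ 0.6361 -0.0299] in shelf mm [ -0.4 -67.7] minus tag [-44.1   2. ]
   body rect ((0.6376430988311768, -0.030821971595287323), (0.06270035356283188, 0.04410288855433464), 82.55855560302734)
top -0.13 6 top z 0.0834 | top -0.1 11 top z 0.0835 | top -0.05 14 top z 0.0846 | top 0 17 top z 0.085 | top 0.05 31 top z 0.0855 | top 0.1 40 top z 0.0848 | 
scene few 0
wrist few 0
(array([-180. ,    0. ,  173.3]), 0.0474, 25.9, array([0.5, 0.5, 0.1]), array([ 0.4147, -0.2732,  0.2108])) [-0.1914 -0.3355] th 0.28853163932305476 r 0.47725337706965537
```

View pics/s13.png

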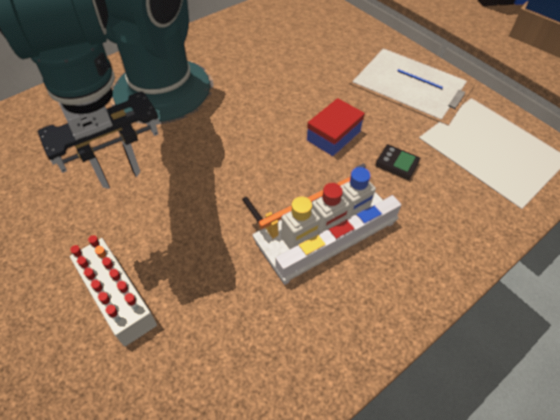

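View pics/t13.png

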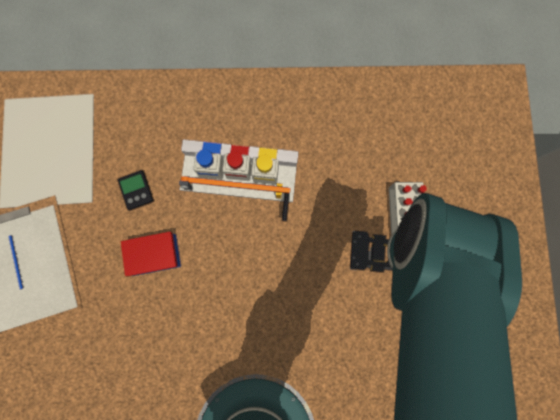

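Both views show the bar lying in the catch at (268,228) in scene and (285,190) in top, all three bottles in a row, and the bystanders where they started. The arm is clear, so I'll hand the job in.

```bash
python3 -c "
from bench import ctrl
print(ctrl.job_done())"
```

```text
the job is handed in; nothing more can be done
None
```

The job is handed in, 25.9 s into the 67 s limit. No verdict is reported, so what follows is my own last measurements.

I lifted the blue and then the yellow bottle by its cap and stood each in front of its own tag. I then gripped the bar's handle, swung the bar down in an arc until the force showed it was seated in the catch, let go and moved the arm clear.

**Bottles:** all three stand upright on the board.

| Bottle | Sideways offset from its place, mm | Front/back offset from the centre line, mm |
|---|---|---|
| Red | -0.9 to +0.4 | -1.1 to +1.6 |
| Blue | -2.2 to +0.2 | -5.3 to -1.8 |
| Yellow | +0.6 to +2.3 | -3.3 to -0.4 |

Ranges are the top and scene camera readings, measured in the shelf frame. All are inside the limits: 10 mm sideways, 11 mm in front to 8 mm behind.

**Yaw:** body fits are within about 2° of the shelf, except red in the top view at 4°. The scene view puts red under 1°. The limit is 8°, and I never touched the red bottle.

**Bar:** its top is level at 0.083 to 0.086 m along its length (0.083 m nominal), so it lies in the catch.

**Bystanders:** by eye, the tip box and timer are where they started in both views. The tube rack looks unmoved too, but in the last top view the arm hides part of it.

**Checks that disagreed:**
- **Cameras:** the top and scene views differ by 2 to 4 mm front to back, slightly more than the stated calibration.
- **Caps against tags:** measured straight from the tags, the caps come out 0 to 6 mm forward of the centre line, still inside the limit.
- **Blue bottle:** it slid about 4 mm in the grip while being set down. Its cap height then showed it standing on the board.

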